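Pin the index table and hold the coating gauge on the marked spot

TASK

Pull the steel index table round by its black upright handle until its tang is hard against the stop screw in the blue fork, drop the red-headed lock pin fully home through fork and tang, and let go of it, so that the table cannot turn under the gauge. Then take the yellow pen-shaped coating gauge out of its stand and finish while holding it, still in the gripper, square to the bracket's sloping face with its brass spring tip inside the chalk ring and pressed about half-way in. Leave everything else on the bench where it is.

Things in the scene. Friction and masses are not known exactly. Their poses are not given: they have to be found in the camera images.
- table (a joint): angle of the steel index table about its upright pivot, rad: 0 = home, tang against the stop screw in the fork, holes in line; grows as the table turns clockwise seen from above (handle away from the robot), up to 0.75. It turns against light friction (about 0.05 N m) and stays where it is left.
- fixture: blue index fixture, bolted down; origin at bench height on the pivot axis of the round steel table (180 mm wide, top 46 mm high) it carries; at yaw 0 its x points away from the robot. Its fork is centred 135 mm from the pivot along -y; the table's 36 mm wide tang swings in from the -x side to the stop screw on the +x side. The red-brown bracket on the table is 94 mm high at its top edge.
- fork_hole (a point): centre of the pin hole on the upper face of the fork's upper jaw, 62 mm above the bench; upright 14 mm holes through upper jaw (12 mm thick), tang (12 mm) and lower jaw (10 mm, underside 21 mm above the bench). Jaw 56x46 mm; nothing of the fork stands higher than its top.
- handle (a point): on the black upright round handle of the table (18 mm diameter; it stands on a spoke from 46 to 104 mm above the bench), 140 mm from the pivot: the point lies on its axis 84 mm above the bench and moves with the table; at home it lies along the fixture's +y from the pivot.
- lock_pin: lock pin: red round head 24 mm wide, 35 mm high with a 27 mm collar at its foot; steel shank 12 mm wide, 46 mm long, its last 9 mm tapering to 6 mm. Origin on its axis at the underside of the collar, z up along the head. Starts upright in the tool block, collar on the block's top, 56 mm above the bench. Home = collar on the fork's upper jaw. 60 to 130 g.
- tool_block: wooden block 60x110x56 mm, fixed, origin under its centre; the pin's hole (13.5 mm, 52 mm deep) lies 22 mm from its centre along its +y; two punches stand near the other end, 18 mm high at most.
- gauge: yellow round pen gauge, 130 mm long. From the tip's end: 8 mm brass tip to 13 mm, steel nose to 44, rubber collar 29 mm wide to 49, then body 22 mm wide with black grip sleeve at 66 to 100. Origin at the end of the unpressed tip, z along the body to its top end. Starts upright in the stand, hanging on its collar, tip free, origin 8 mm above the bench. 110 to 200 g.
- gauge_tip (a joint): how far the brass spring tip is pressed into the gauge, m: 0 free, 0.008 hard against its end; the spring takes 1.2 N to start and 0.6 N more for each mm (3.6 N half-way, 6 N at the end).
- gauge_point (a point): end of the brass tip, on the gauge's axis; moves with the tip.
- stand: the gauge's black desk stand, 81x91x52 mm, fixed, origin under its centre; the gauge hangs in a 23.5 mm hole in its middle.
- mark: chalk ring (20 mm inside, 25 mm outside) with a chalk tick below it, on the bracket's sloping face (80 mm up the slope, 104 mm wide), which rises at 25 degrees away from the robot when the table is home. Origin at its centre, z square out of the face. It turns with the table; at home it is at x 0, y +30 mm in the fixture's frame, 77 mm above the bench.
- mug: white mug, 79 mm wide, 89 mm high; loose bystander, to be left where it is; origin under its centre
- spray_can: aerosol can, 67 mm diameter, 225 mm high; loose bystander, to be left where it is; origin under its centre
- tape_measure: yellow tape measure, 31x70x55 mm; loose bystander, to be left where it is; origin under its centre
- screwdriver: red-handled screwdriver, 206 mm long, lying flat; loose bystander, to be left where it is; origin under its centre
- coupon: steel coupon, 45x60x13 mm; loose bystander, to be left where it is; origin under its centre
There are look-alikes about, which are no part of the job. Leave any green, pink or purple look-alike of the gauge alone.

How it is judged:
On the way, in this order (a step that is already met when the one before it is completed fails the run):
1. the index table is swung home against its stop (value of joint table below 0.03 rad), for 0.2 s.
2. the lock pin is fully home through fork and tang, and let go (value of joint table below 0.03 rad and horizontal distance between lock_pin and fork_hole below 0.004 m and z of lock_pin in the frame of fork_hole between -0.004 and 0.004 m and angle between lock_pin's own z axis and vertical below 0.12 rad and contact force between the fingers and lock_pin below 0.05 N), for 0.2 s.
At the end, for the whole second after the job is handed in: Table within 0.03 rad of home; pin untouched, upright, within 4 mm of home in the fork; gauge held by the fingers clear of its stand, tip end within 8 mm of the ring centre, axis within 8 degrees of square to the face, spring tip pressed in 1.5 to 6.8 mm, pushing with 1 to 8 N (value of joint table below 0.03 rad and horizontal distance between lock_pin and fork_hole below 0.004 m and z of lock_pin in the frame of fork_hole between -0.004 and 0.004 m and angle between lock_pin's own z axis and vertical below 0.12 rad and contact force between the arm and lock_pin below 0.1 N and distance between gauge_point and mark below 0.008 m and angle between the z axis of gauge and the z axis of mark, either way round below 0.14 rad and value of joint gauge_tip between 0.0015 and 0.0068 m and contact force between gauge and table between 1 and 8 N and contact force between the fingers and gauge above 2 N and contact force between gauge and stand below 0.1 N); the arm keeps its last pose, push and grip.
It fails at once if a bystander is disturbed (moved more than 30 mm) (distance of any of mug, spray_can, tape_measure, screwdriver, coupon from where it was at the start of the episode above 0.03 m).
It also fails if it takes over 62 s, if anything falls off the work surface, if the arm or the gripper's body presses on something with over 40 N, if the wrist force passes 120 N, or if a joint passes its speed limit or range.

ROBOT

A 6-joint arm with a two-finger parallel gripper is mounted at the origin on the work surface; the furniture and walls round the work are solid. World frame = base frame: x ahead of the robot, y to its left, z up, the work surface at z = 0. Lengths are in m, angles in rad, forces in N, time in s.
With the tool pointing down it reaches from about 0.25 to 0.775 m from the base axis. Payload 4 kg.
Tool frame: the origin (TCP) lies at the very end of the fingers, on their centre line; the grasp point (between the pads) lies 19 mm behind it (tcp_to_grasp is the distance from the TCP to the grasp point, in m); z points along the fingers, y is the line along which they close (so a half turn about z gives the same grasp; the last joint's range is limited). The gripper opens to 94 mm and grips with 3 to 60 N. Pads are 16 mm wide; open, the fingers measure 119 mm over their backs; the gripper's body (75 mm by 177 mm) begins 78 mm behind the grasp point.
Start: joints at [1.043, 0.087, 1.371, -0, 1.684, -0.103], TCP at [0.227, 0.501, 0.206] pointing down, gripper open.
Joint ranges: [-3.1, 3.1], [-0.76, 2.03], [0.27, 2.55], [-1.08, 4.22], [0.17, 2.65], [-2.57, 2.57]. Speed limits (rad/s): [2.79, 2.79, 3.14, 3.14, 3.14, 3.14].

INTERFACE

Orientations are given as [roll, pitch, yaw] about the fixed x, y, z axes, in that order (R = Rz(yaw) Ry(pitch) Rx(roll)).
In Python, from bench import * gives the robot as it stands.
- The arm moves only by the shell command python3 -m creep, which reads ROWS from standard input. ROWS is a JSON list of rows, 1 to 20 of them, each of 5 numbers: the finger opening in m, then dx, dy, dz in units of 50 mm, then a turn about the tool's z in units of 0.25 rad; each row shifts and turns the commanded pose from where the row before left it, along the tool's axes as they then stand; what a row does not reach is not made up. A row lasts 1/12 s, in which the tool goes at most 0.0417 m and 0.125 rad, less where a joint would pass 70% of its speed; a pose out of reach is approached as far as the arm can. The fingers move at their own pace and stop on an object; the grip force is fixed at half the most. Time passes only in rows, so rows that do not move let the fingers close. It prints the time, the measured TCP pose, the force, the opening and the grip force at its end. Input that does not fit is refused with a message, and nothing moves.
- get_obs(): the state, without advancing time (a new reading comes with each control period).
- snapshot(name): name is "scene" or "top" or "wrist"; returns a dict with "color" (480x640x3 uint8, blue, green, red), "fx", "fy", "cx", "cy" (pixels), "k1" (the pictures are not rectified: a ray, as slopes to the right and down, at radius r is drawn at 1 + k1 r^2 times it, then the intrinsics apply), "extrinsics" (4x4, takes a point from world to camera coordinates). Camera axes: x right, y down, z forward; pixel columns grow to the right and rows downward; lengths in m; the calibration is good to about 2 mm. A picture is of the moment at which its call begins. There is no depth.
- close_job(): hands the job in; it is judged then, once.
The state is a dict: "time": time; "joint_positions": joint angles; "qvel": joint speeds; "joint_torque": joint torques, N m; "tool_pos": TCP position; "ee_rot": TCP orientation; "wrist_force": force on the tool from outside, world axes, zero at the start; "wrist_torque": the same for the moment, N m; "width": finger opening in m; "finger_force": force on a finger pad.
Only numpy, scipy, OpenCV 4.12 (cv2) and the standard library are available. Lean on these libraries where they do the work, as an engineer would, in place of code of your own. Each camera call takes 0.05 s, during which the arm holds its last target. There are 200 camera calls.

## Working session

There is one attempt and no reset: what is moved stays moved. The work goes in short steps, Python scripts to look and compute and a shell command to move; the robot and the scene stay as the last step left them, time stands still between calls to the robot, and variables do not carry over. Pictures are saved under pics/ and viewed, at most 10 in all, crops included, and the job is handed in when it is done.

```bash
ls; mkdir -p pics
python3 - <<'E'
from bench import *
import cv2,numpy as np
o=get_obs();print(o)
for n in("scene","top","wrist"):
    s=snapshot(n);cv2.imwrite(f"pics/{n}0.png",s["color"]);print(n,{k:(v if np.isscalar(v) else np.round(v,4).tolist()) for k,v in s.items() if k!="color"})
E
```

```text
pics
{'time': 0.0, 'joint_positions': array([ 1.04293177e+00,  8.79382565e-02,  1.37225141e+00, -3.91696682e-06,
        1.68357079e+00, -1.03106448e-01]), 'qvel': array([6.19019896e-04, 1.44992389e-03, 7.47487325e-04, 9.79160022e-04,
       8.46310290e-04, 6.16154539e-05]), 'joint_torque': array([ 8.71049997e-04, -3.40187323e+01, -3.02427757e+01,  7.19357142e-02,
        3.28325853e-02, -1.80900870e-04]), 'tool_pos': array([0.22638915, 0.50065097, 0.20431476]), 'ee_rot': array([-3.13943596e+00, -2.19246510e-04,  2.71683387e+00]), 'wrist_force': array([-0.1320079 , -0.80538307, -0.39599065]), 'wrist_torque': array([-0.03480301, -0.01062374,  0.00934352]), 'finger_force': 0.0, 'width': 0.09407554020620036}
scene {'fx': 575.213904251777, 'fy': 575.213904251777, 'cx': 320.9825799952845, 'cy': 241.69982083015938, 'k1': -0.10937981450747532, 'extrinsics': [[0.5105, -0.8597, -0.0183, -0.2174], [-0.5163, -0.2894, -0.806, 0.3265], [0.6876, 0.421, -0.5916, 1.0347], [0.0, 0.0, 0.0, 1.0]]}
top {'fx': 459.69026549263754, 'fy': 459.69026549263754, 'cx': 326.6556713827205, 'cy': 242.62133988501688, 'k1': -0.005294925401664476, 'extrinsics': [[-0.0201, -0.9994, -0.0277, 0.0394], [-0.9956, 0.0226, -0.0913, 0.4944], [0.0918, 0.0257, -0.9954, 1.1781], [0.0, 0.0, 0.0, 1.0]]}
wrist {'fx': 391.4307262821149, 'fy': 391.4307262821149, 'cx': 320.06719521526963, 'cy': 240.94839052234119, 'k1': 0.012214349370299532, 'extrinsics': [[0.4122, 0.9111, -0.0021, -0.5489], [0.8833, -0.3991, 0.246, -0.0257], [0.2233, -0.1032, -0.9693, 0.3895], [0.0, 0.0, 0.0, 1.0]]}
```

View pics/scene0.png

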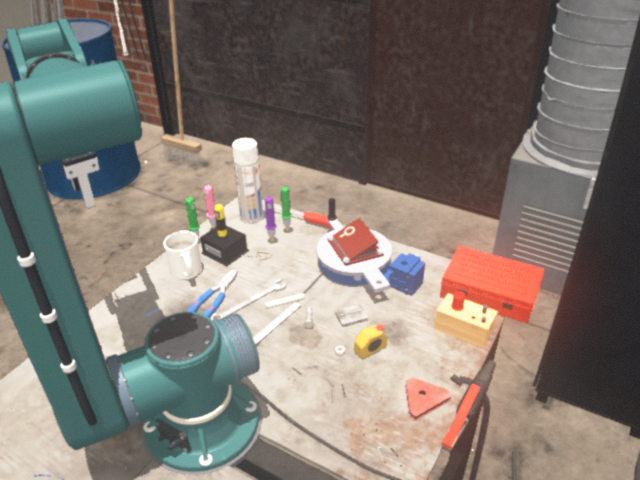

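View pics/top0.png

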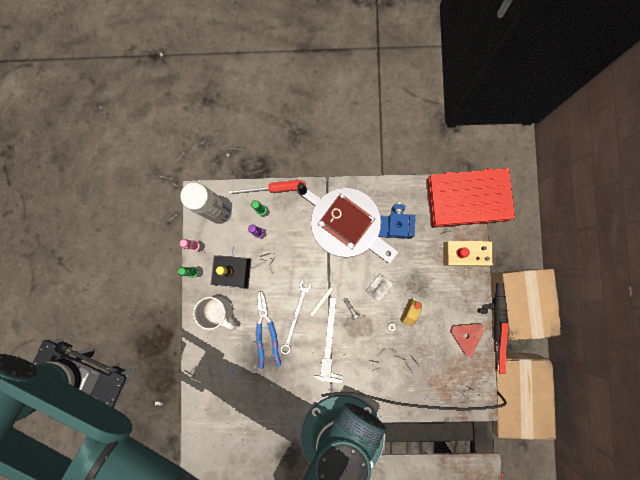

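The scene view shows the stand with the yellow gauge at (221,225), the handle at (331,208), the fork at (405,272) and the pin at (459,298). In the top view the pivot is near (345,222), handle (302,189), fork (398,222), pin head (463,253), gauge top (221,271) and ring (336,214).

```bash
cat > h.py <<'E'
from bench import *
import cv2,numpy as np
def cast(s,px):
    K=np.array([[s["fx"],0,s["cx"]],[0,s["fy"],s["cy"]],[0,0,1]]);E=np.array(s["extrinsics"])
    n=cv2.undistortPoints(np.array(px,float).reshape(-1,1,2),K,np.array([s["k1"],0,0,0.])).reshape(-1,2)
    R,t=E[:3,:3],E[:3,3]
    d=np.c_[n,np.ones(len(n))]@R
    return -R.T@t,d/np.linalg.norm(d,axis=1)[:,None]
def plane(s,px,z):
    c,d=cast(s,px);return c+d*((z-c[2])/d[:,2])[:,None]
def tri(*rays):  # (c,d) pairs -> point, rms gap
    A=0;b=0
    for c,d in rays:
        P=np.eye(3)-np.outer(d,d);A=A+P;b=b+P@c
    p=np.linalg.solve(A,b);return p,max(np.linalg.norm((np.eye(3)-np.outer(d,d))@(p-c)) for c,d in rays)
def proj(s,p):
    K=np.array([[s["fx"],0,s["cx"]],[0,s["fy"],s["cy"]],[0,0,1]]);E=np.array(s["extrinsics"])
    return cv2.projectPoints(np.array(p,float).reshape(-1,1,3),cv2.Rodrigues(E[:3,:3])[0],E[:3,3],K,np.array([s["k1"],0,0,0.]))[0].reshape(-1,2)
def mask(s,lo,hi):
    return cv2.inRange(cv2.cvtColor(s["color"],cv2.COLOR_BGR2HSV),lo,hi)
def blobs(m,amin=15):
    n,l,st,c=cv2.connectedComponentsWithStats(m)
    return [(np.round(c[i],1).tolist(),st[i].tolist()) for i in range(1,n) if st[i][4]>=amin]
E
python3 - <<'E'
from h import *
S,T=snapshot("scene"),snapshot("top")
for n,s in(("S",S),("T",T)):
    print(n)
    print(" red",blobs(mask(s,(0,170,90),(8,255,255))+mask(s,(174,170,90),(180,255,255))))
    print(" yel",blobs(mask(s,(22,170,90),(34,255,255))))
    print(" blue",blobs(mask(s,(108,150,40),(125,255,255)),60))
    print(" wht",blobs(mask(s,(0,0,185),(180,40,255)),300))
for n,s,b in(("scene",S,(300,180,140,120)),("top",T,(280,165,150,110))):
    x,y,w,h=b;cv2.imwrite(f"pics/{n}_c.png",cv2.resize(s["color"][y:y+h,x:x+w],None,fx=5,fy=5,interpolation=cv2.INTER_CUBIC))
E
```

```text
S
 red [([539.7, 278.4], [538, 274, 4, 11, 20]), ([488.7, 300.0], [443, 278, 90, 44, 1427])]
 yel [([219.8, 212.2], [215, 208, 8, 11, 39]), ([221.8, 233.0], [219, 231, 7, 5, 25])]
 blue []
 wht [([555.4, 160.9], [523, 135, 73, 46, 486]), ([304.6, 306.5], [145, 138, 323, 317, 33956]), ([83.5, 178.0], [65, 159, 33, 48, 541]), ([129.4, 287.7], [112, 273, 35, 29, 453]), ([106.9, 329.4], [89, 299, 37, 60, 1206]), ([33.0, 432.7], [0, 358, 92, 122, 6745]), ([198.1, 415.9], [164, 396, 65, 28, 329]), ([299.4, 441.7], [259, 404, 96, 69, 1875]), ([195.4, 474.9], [136, 465, 116, 15, 893])]
T
 red [([476.4, 196.2], [428, 168, 87, 59, 3221]), ([284.3, 185.8], [269, 180, 36, 13, 271]), ([345.9, 220.2], [322, 197, 49, 47, 472]), ([450.3, 197.6], [445, 196, 12, 5, 23]), ([449.3, 204.9], [444, 201, 11, 8, 33]), ([336.1, 213.0], [334, 211, 5, 5, 20]), ([462.8, 252.4], [457, 248, 12, 10, 91]), ([416.7, 305.0], [414, 302, 6, 7, 27]), ([502.8, 347.2], [499, 323, 9, 51, 325])]
 yel []
 blue [([394.4, 224.3], [379, 205, 29, 33, 544]), ([411.5, 225.9], [409, 216, 6, 22, 89])]
 wht [([387.7, 182.4], [357, 175, 69, 18, 786]), ([311.0, 284.0], [180, 176, 307, 228, 31757]), ([190.8, 356.1], [181, 338, 24, 39, 464]), ([205.8, 424.3], [182, 381, 80, 86, 2905]), ([387.8, 412.3], [376, 400, 29, 22, 356])]
```

View pics/top_c.png

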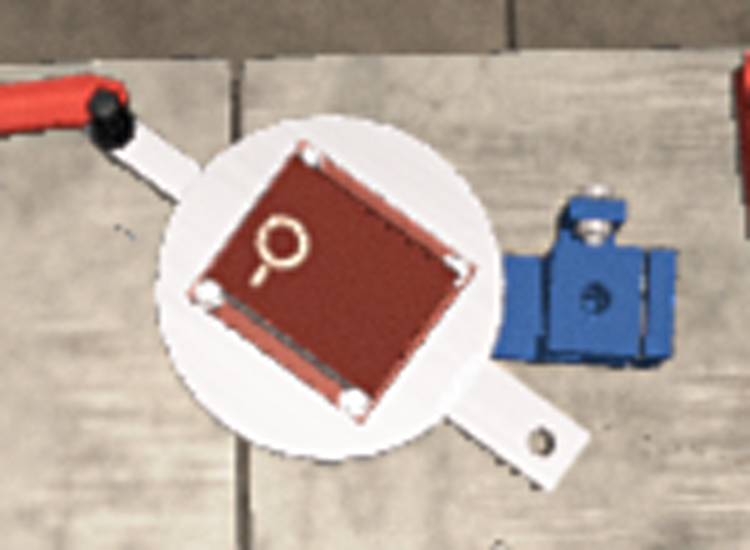

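View pics/scene_c.png

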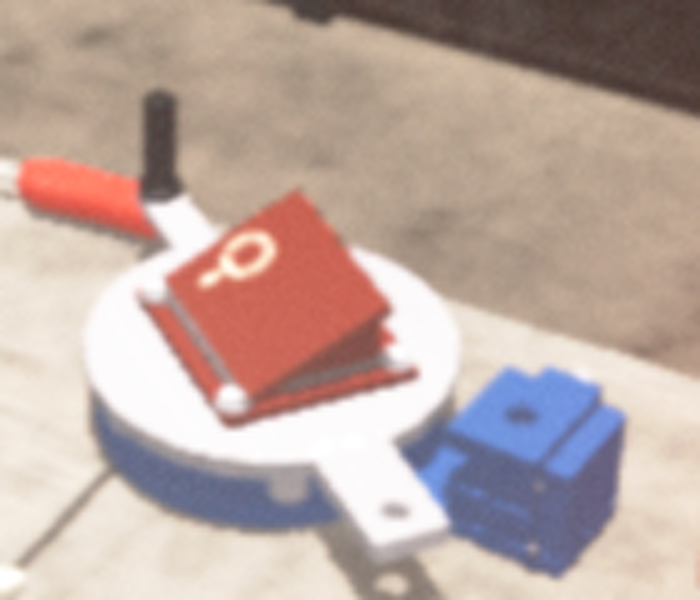

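The crops show, at 5×: handle top (104,101), ring (282,242), fork hole (596,298) in the top view. In the scene view they are handle top (159,96), ring (246,256) and fork hole (522,413). The screwdriver's red end lies right beside the handle.

Run:
```python
from h import *
S,T=snapshot("scene"),snapshot("top")
def u(p,o): return [(p[0]+.5)/5-.5+o[0],(p[1]+.5)/5-.5+o[1]]
to,so=(280,165),(300,180)
for n,a,b in(("handletop",(104,101),(159,96)),("ring",(282,242),(246,256)),("forkhole",(596,298),(522,413)),("tanghole",(541,442),(396,511)),("disc",(328,288),(272,356))):
    ca,da=cast(T,[u(a,to)]);cb,db=cast(S,[u(b,so)])
    p,e=tri((ca,da[0]),(cb,db[0]));print(n,p.round(4),round(e,4))
print("disc z46",plane(T,[u((328,288),to)],.046),plane(S,[u((272,356),so)],.046),"fork z62",plane(T,[u((596,298),to)],.062),plane(S,[u((522,413),so)],.062))
print("screwdriver end top",plane(T,[[304,185]],.015),plane(T,[[270,187]],.015))
print("topcam",cast(T,[[300,200]])[0])
t=[]
for s,c in((T,(440,235)),(S,(435,275)),(T,(195,250)),(S,(190,190))):
    t.append(cv2.resize(s["color"][c[1]:c[1]+50,c[0]:c[0]+65],(390,300),interpolation=cv2.INTER_CUBIC))
cv2.imwrite("pics/c4.png",np.vstack([np.hstack(t[:2]),np.hstack(t[2:])]))
```

```text
handletop [0.6326 0.0894 0.1019] 0.0006
ring [0.5644 0.0027 0.0751] 0.0003
forkhole [ 0.5343 -0.1556  0.0611] 0.0001
tanghole [ 0.4632 -0.1276  0.0439] 0.0003
disc [ 0.5462 -0.021   0.0356] 0.0004
disc z46 [[ 0.54461096 -0.02048204  0.046     ]] [[ 0.53435127 -0.02758426  0.046     ]] fork z62 [[ 0.53410822 -0.15542134  0.062     ]] [[ 0.53332027 -0.1560916   0.062     ]]
screwdriver end top [[0.6514165  0.08635914 0.015     ]] [[0.6483834  0.17736746 0.015     ]]
topcam [ 0.3847588  -0.00206062  1.21895508]
```

View pics/c4.png

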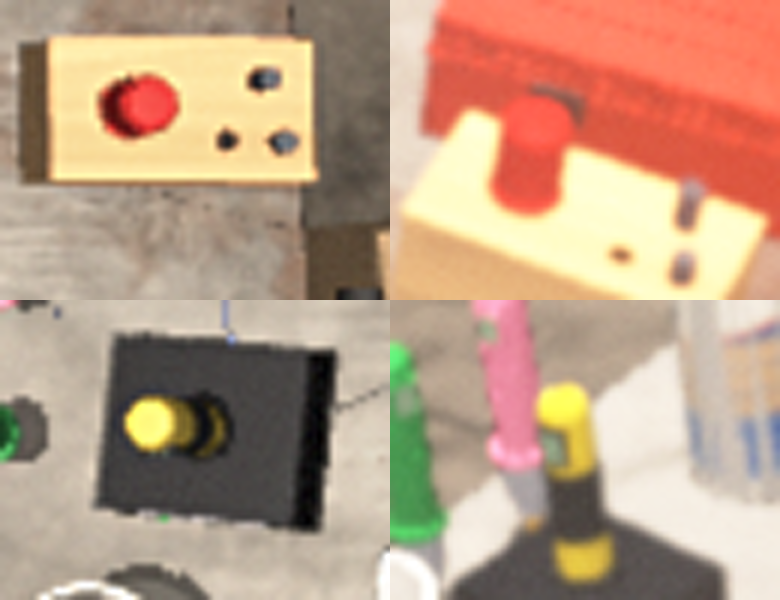

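The crop shows the pin head top at (148,104) in the top view and (148,118) in the scene view, and the gauge top at (150,124) and (173,95).

```bash
cat >> h.py <<'E'
from scipy.spatial.transform import Rotation as Ro
def go(x,y,z):
    o=get_obs();R=Ro.from_euler("xyz",o["ee_rot"]).as_matrix()
    d=R.T@(np.array([x,y,z])-o["tool_pos"]);print("tool d mm",(d*1000).round(1),"tcp",o["tool_pos"].round(4),"yaw",o["ee_rot"].round(3),"n>=",np.linalg.norm(d)/.0417);return d
E
python3 - <<'E'
from h import *
S,T=snapshot("scene"),snapshot("top")
def u(p,o): return [(p[0]+.5)/6-.5+o[0],(p[1]+.5)/6-.5+o[1]]
for n,a,b in(("pintop",u((148,104),(440,235)),u((148,118),(435,275))),("gaugetop",u((150,124),(195,250)),u((173,95),(190,190))),("can",(194,193),(244,145))):
    ca,da=cast(T,[a]);cb,db=cast(S,[b]);p,e=tri((ca,da[0]),(cb,db[0]));print(n,p.round(4),round(e,4))
# tool block corners at z=.056: axis of block
print(plane(T,[u(q,(440,235)) for q in((48,37),(315,40),(317,182),(48,182))],.056).round(4))
print("stand corners",plane(T,[u(q,(195,250)) for q in((115,35),(312,45),(298,228),(97,207))],.052).round(4))
go(.6326,.0894,.205)
E
```

```text
pintop [ 0.459  -0.3099  0.0889] 0.001
gaugetop [0.4246 0.28   0.1396] 0.0001
can [0.5946 0.3205 0.2134] 0.0021
[[ 0.4899 -0.2775  0.056 ]
 [ 0.4861 -0.3888  0.056 ]
 [ 0.4265 -0.3865  0.056 ]
 [ 0.4289 -0.2748  0.056 ]]
stand corners [[0.4661 0.3181 0.052 ]
 [0.46   0.2335 0.052 ]
 [0.3825 0.2398 0.052 ]
 [0.3931 0.3256 0.052 ]]
tool d mm [-5.395e+02 -2.078e+02  4.000e-01] tcp [0.2267 0.5011 0.2054] yaw [-3.142 -0.     2.717] n>= 13.864603687232748
```

Units first: shifts go in units of 50 mm and turns go in units of 0.25 rad. So -0.03 m is -0.6, -0.01155 m is -0.231.

```bash
echo '[[0.06, -0.6, -0.231, 0, 0], [0.06, -0.6, -0.231, 0, 0], [0.06, -0.6, -0.231, 0, 0], [0.06, -0.6, -0.231, 0, 0], [0.06, -0.6, -0.231, 0, 0], [0.06, -0.6, -0.231, 0, 0], [0.06, -0.6, -0.231, 0, 0], [0.06, -0.6, -0.231, 0, 0], [0.06, -0.6, -0.231, 0, 0], [0.06, -0.6, -0.231, 0, 0], [0.06, -0.6, -0.231, 0, 0], [0.06, -0.6, -0.231, 0, 0], [0.06, -0.6, -0.231, 0, 0], [0.06, -0.6, -0.231, 0, 0], [0.06, -0.6, -0.231, 0, 0], [0.06, -0.6, -0.231, 0, 0], [0.06, -0.6, -0.231, 0, 0], [0.06, -0.6, -0.231, 0, 0], [0.06, 0, 0, 0, 0], [0.06, 0, 0, 0, 0]]' | python3 -m creep; python3 -c "
from h import *
go(.6326,.0894,.068)"
```

```text
time: 2.12
tool_pos: [0.6336, 0.0878, 0.2045]
ee_rot: [-3.141, -0.002, 2.714]
wrist_force: [-0.3, 0.6, 0.4]
width: 0.0596
finger_force: 0.0
tool d mm [  1.4   1.1 136.5] tcp [0.6336 0.0878 0.2045] yaw [-3.141e+00 -2.000e-03  2.714e+00] n>= 3.2728066053515716
```

To row units: 0.023 m is 0.46, 0.021 m is 0.42.

```bash
echo '[[0.06, 0.02, 0.02, 0.46, 0], [0.06, 0, 0, 0.46, 0], [0.06, 0, 0, 0.46, 0], [0.06, 0, 0, 0.46, 0], [0.06, 0, 0, 0.46, 0], [0.06, 0, 0, 0.42, 0], [0.06, 0, 0, 0, 0], [0.0, 0, 0, 0, 0], [0.0, 0, 0, 0, 0], [0.0, 0, 0, 0, 0], [0.0, 0, 0, 0, 0], [0.0, 0, 0, 0, 0], [0.0, 0, 0, 0, 0]]' | python3 -m creep; python3 -c "
from h import *
d=go(.559,.1183,.068)
o=get_obs();R=Ro.from_euler('xyz',o['ee_rot']).as_matrix();p=o['tool_pos'];c=np.array([.5464,-.0211])
v=p[:2]-c;print('r,ang',np.hypot(*v),np.arctan2(v[1],v[0]),'home',np.arctan2(.1394,.0126))
# rigid chord per row, tool frame, ccw turn 0.05
a=.05;M=np.array([[np.cos(a),-np.sin(a)],[np.sin(a),np.cos(a)]]);w=np.r_[M@v-v,0];print(R.T@w)
"
```

```text
time: 3.2
tool_pos: [0.6331, 0.0905, 0.0706]
ee_rot: [3.141, 0.002, 2.717]
wrist_force: [-0.2, 0.6, 0.5]
width: 0.0233
finger_force: 0.0
tool d mm [79.  -5.2  2.5] tcp [0.6331 0.0905 0.0706] yaw [3.141e+00 2.000e-03 2.717e+00] n>= 1.898651234533
r,ang 0.1413179979945451 0.9104060951118096 home 1.4806539039722852
[ 6.90911699e-03  1.47666731e-03 -9.84276611e-06]
```

To row units: 0.0069 m is 0.138, 0.0015 m is 0.03, -0.05 rad is -0.2.

```bash
echo '[[0, 0, 0, 0, 0], [0, 0, 0, 0, 0], [0, 0, 0, 0, 0], [0, 0.138, 0.03, 0, -0.2], [0, 0.138, 0.03, 0, -0.2], [0, 0.138, 0.03, 0, -0.2], [0, 0.138, 0.03, 0, -0.2], [0, 0.138, 0.03, 0, -0.2], [0, 0.138, 0.03, 0, -0.2], [0, 0.138, 0.03, 0, -0.2], [0, 0.138, 0.03, 0, -0.2], [0, 0.138, 0.03, 0, -0.2], [0, 0.138, 0.03, 0, -0.2], [0, 0.138, 0.03, 0, -0.2], [0, 0, 0, 0, 0], [0, 0, 0, 0, 0]]' | python3 -m creep; python3 -c "
from h import *
d=go(.559,.1183,.068)
o=get_obs();v=o['tool_pos'][:2]-[.5464,-.0211];print(np.hypot(*v),np.arctan2(v[1],v[0]))"
```

```text
time: 4.53
tool_pos: [0.5618, 0.1175, 0.0702]
ee_rot: [-3.138, 0.001, -3.017]
wrist_force: [-1.9, -6.4, 3.6]
width: 0.0172
finger_force: 30.0
tool d mm [2.7 1.1 2.2] tcp [0.5618 0.1175 0.0702] yaw [-3.138e+00  1.000e-03 -3.017e+00] n>= 0.08741337755983537
0.1394681018754614 1.4603503734251015
```

To row units: 0.002 m is 0.04, 0.0004 m is 0.008, -0.015 rad is -0.06.

```bash
echo '[[0, 0.04, 0.008, 0, -0.06], [0, 0.04, 0.006, 0, -0.06], [0, 0, 0, 0, 0], [0, 0, 0, 0, 0]]' | python3 -m creep; echo '[[0, 0.04, 0.006, 0, -0.04], [0, 0.04, 0.006, 0, -0.04], [0, 0, 0, 0, 0], [0, 0, 0, 0, 0]]' | python3 -m creep; python3 -c "
from h import *
o=get_obs();v=o['tool_pos'][:2]-[.5464,-.0211];print(np.hypot(*v),np.arctan2(v[1],v[0]))"
```

```text
time: 4.87
tool_pos: [0.5584, 0.1178, 0.0703]
ee_rot: [-3.138, 0.002, -2.987]
wrist_force: [-0.6, -6.4, 3.7]
width: 0.0177
finger_force: 30.0
time: 5.2
tool_pos: [0.5582, 0.1178, 0.0703]
ee_rot: [-3.137, 0.01, -2.968]
wrist_force: [9.9, -5.2, -1.9]
width: 0.0175
finger_force: 30.0
0.13936090828988568 1.485696681466807
```

To row units: -0.03 m is -0.6.

```bash
echo '[[0, 0, 0, 0, 0], [0.06, 0, 0, 0, 0], [0.06, 0, 0, 0, 0], [0.06, 0, 0, 0, 0], [0.06, 0, 0, 0, 0], [0.06, 0, 0, -0.6, 0], [0.06, 0, 0, -0.6, 0], [0.06, 0, 0, -0.6, 0], [0.06, 0, 0, -0.6, 0], [0.06, 0, 0, -0.6, 0], [0.06, -0.6, 0, 0, 0], [0.06, -0.6, 0, 0, 0], [0.06, 0, 0, 0, 0]]' | python3 -m creep
python3 - <<'E'
from h import *
T=snapshot("top")
a=T["color"][165:255,260:430];b=snapshot("scene")["color"][180:300,300:440]
cv2.imwrite("pics/home.png",np.vstack([cv2.resize(a,(550,291),interpolation=2),cv2.resize(b,(550,300),interpolation=2)]))
print("expected handle",proj(T,[.559,.1183,.104]),"ring",proj(T,[.5491,.0088,.077]))
go(.459,-.3099,.22)
E
```

```text
time: 6.28
tool_pos: [0.6158, 0.131, 0.2173]
ee_rot: [3.141, 0.0, -2.966]
wrist_force: [-0.5, -0.5, -1.1]
width: 0.0598
finger_force: 0.0
expected handle [[288.82312546 214.53143294]] ring [[333.62315704 219.02507514]]
tool d mm [ 227.9 -406.8   -1.9] tcp [0.6123 0.1305 0.2176] yaw [ 3.141e+00 -3.000e-03 -2.966e+00] n>= 11.183231773692873
```

View pics/home.png

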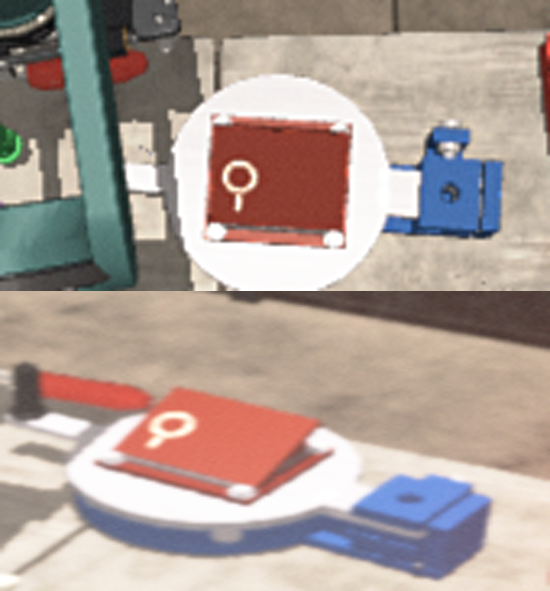

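The table is home: the ring is at about (334,220) in the top view against (333.6,219) expected, and the tang is inside the fork.

```bash
echo '[[0.045, 0.285, -0.508, 0, 0], [0.045, 0.285, -0.508, 0, 0], [0.045, 0.285, -0.508, 0, 0], [0.045, 0.285, -0.508, 0, 0], [0.045, 0.285, -0.508, 0, 0], [0.045, 0.285, -0.508, 0, 0], [0.045, 0.285, -0.508, 0, 0], [0.045, 0.285, -0.508, 0, 0], [0.045, 0.285, -0.508, 0, 0], [0.045, 0.285, -0.508, 0, 0], [0.045, 0.285, -0.508, 0, 0], [0.045, 0.285, -0.508, 0, 0], [0.045, 0.285, -0.508, 0, 0], [0.045, 0.285, -0.508, 0, 0], [0.045, 0.285, -0.508, 0, 0], [0.045, 0.285, -0.508, 0, 0], [0.045, 0, 0, 0, 0], [0.045, 0, 0, 0, 0], [0.045, 0, 0, 0, 0]]' | python3 -m creep
python3 - <<'E'
from h import *
W=snapshot("wrist");T=snapshot("top")
m=mask(W,(0,150,60),(8,255,255))|mask(W,(172,150,60),(180,255,255))
print(blobs(m,60),proj(W,[[.459,-.3099,.091],[.459,-.3099,.058]]))
cv2.imwrite("pics/wpin.png",W["color"])
go(.459,-.3099,.062)
E
```

```text
time: 7.97
tool_pos: [0.4584, -0.3087, 0.2196]
ee_rot: [3.141, 0.001, -2.966]
wrist_force: [0.3, 0.9, -0.9]
width: 0.0449
finger_force: 0.0
[([348.9, 7.8], [328, 0, 33, 17, 283]), ([480.2, 98.1], [470, 88, 21, 21, 263]), ([316.9, 229.0], [303, 212, 29, 35, 845]), ([194.9, 300.2], [154, 271, 93, 70, 3996]), ([314.2, 327.3], [258, 281, 112, 86, 7766]), ([591.3, 343.4], [543, 303, 97, 64, 3154]), ([607.7, 320.1], [576, 308, 64, 25, 620]), ([303.0, 416.3], [241, 409, 112, 20, 1665]), ([608.3, 414.5], [586, 411, 38, 11, 265])] [[318.81420888 232.87470191]
 [318.89502101 224.4348934 ]]
tool d mm [  0.4  -1.6 157.7] tcp [ 0.459  -0.3083  0.2197] yaw [ 3.141e+00  1.000e-03 -2.965e+00] n>= 3.782955781384162
```

View pics/wpin.png

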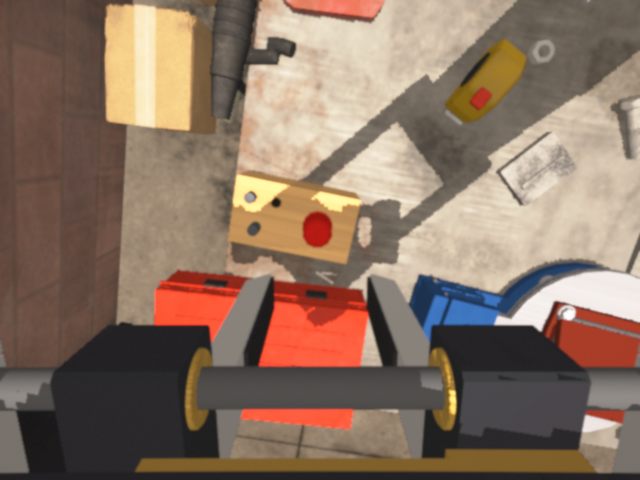

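The wrist view shows the pin head at (317,229), about 1 mm from where it was predicted, with the punches to its left.

To row units: 0.0265 m is 0.53, 0.026 m is 0.52.

```bash
echo '[[0.045, 0, -0.02, 0.52, 0], [0.045, 0, 0, 0.52, 0], [0.045, 0, 0, 0.52, 0], [0.045, 0, 0, 0.52, 0], [0.045, 0, 0, 0.52, 0], [0.045, 0, 0, 0.53, 0], [0.045, 0, 0, 0, 0], [0.045, 0, 0, 0, 0], [0, 0, 0, 0, 0], [0, 0, 0, 0, 0], [0, 0, 0, 0, 0], [0, 0, 0, 0, 0], [0, 0, 0, 0, 0], [0, 0, 0, 0, 0]]' | python3 -m creep; echo '[[0, 0, 0, 0, 0], [0, 0, 0, 0, 0], [0, 0, 0, -0.4, 0], [0, 0, 0, -0.4, 0], [0, 0, 0, -0.4, 0], [0, 0, 0, -0.4, 0], [0, 0, 0, 0, 0], [0, 0, 0, 0, 0]]' | python3 -m creep
python3 - <<'E'
from h import *
S=snapshot("scene");T=snapshot("top");o=get_obs();p=o["tool_pos"];print(p)
for n,s in(("T",T),("S",S)):
    x,y=map(int,proj(s,p+[0,0,.0])[0]);print(x,y);s["o"]=(x-33,y-40);cv2.imwrite("/tmp/a.png",s["color"])
cv2.imwrite("pics/held.png",np.hstack([cv2.resize(s["color"][s["o"][1]:s["o"][1]+80,s["o"][0]:s["o"][0]+66],(396,480),interpolation=2) for s in(T,S)]))
go(.5340,-.1556,.15)
E
```

```text
time: 9.23
tool_pos: [0.4599, -0.3112, 0.0647]
ee_rot: [-3.14, 0.002, -2.966]
wrist_force: [0.1, 1.8, 6.7]
width: 0.0235
finger_force: 30.0
time: 9.9
tool_pos: [0.4594, -0.3112, 0.1435]
ee_rot: [-3.14, 0.001, -2.967]
wrist_force: [-0.6, 0.3, -1.5]
width: 0.0236
finger_force: 30.0
[ 0.45821737 -0.31019248  0.14102013]
470 250
462 274
tool d mm [-101.5  139.    -8.8] tcp [ 0.4582 -0.3102  0.141 ] yaw [ 3.139e+00 -2.000e-03 -2.966e+00] n>= 4.134342679163604
```

View pics/held.png

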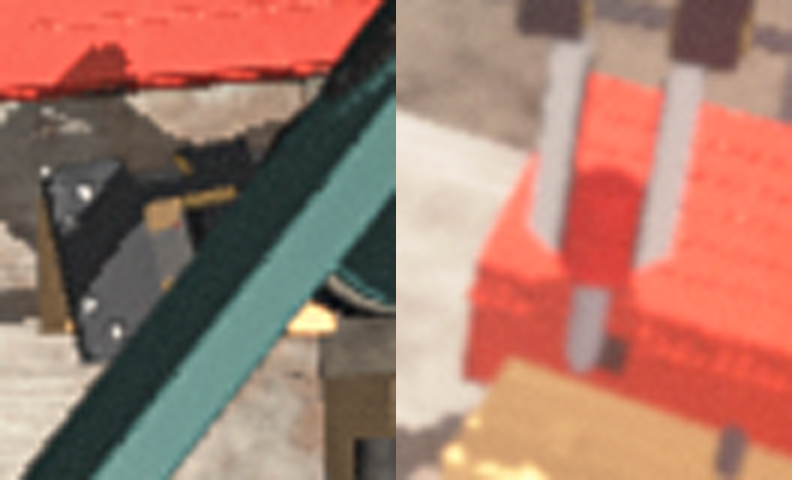

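The right crop (scene view) shows the pin held upright between the fingers. The shank tip is at (187,370) in the crop, which is pixel (460,296).

To row units: 0.01985 m is 0.397, -0.0145 m is -0.29.

```bash
echo '[[0, -0.29, 0.397, -0.026, 0], [0, -0.29, 0.397, -0.026, 0], [0, -0.29, 0.397, -0.026, 0], [0, -0.29, 0.397, -0.026, 0], [0, -0.29, 0.397, -0.026, 0], [0, -0.29, 0.397, -0.026, 0], [0, -0.29, 0.397, -0.026, 0], [0, 0, 0, 0, 0], [0, 0, 0, 0, 0], [0, 0, 0, 0, 0], [0, 0, 0, 0, 0]]' | python3 -m creep
python3 - <<'E'
from h import *
S=snapshot("scene");o=get_obs();p=o["tool_pos"]
print(plane(S,[[460.1,296]],.0865),"vs .4582 -.3102")
e=p-[0,0,.0087+.046];print(p,"pin tip expected px",proj(S,e),"hole",proj(S,[.534,-.1556,.0615]))
x,y=map(int,proj(S,e)[0]);c=S["color"][y-50:y+50,x-60:x+60];cv2.imwrite("pics/over.png",cv2.resize(c,(720,600),interpolation=2));print(x-60,y-50)
go(.5340,-.1556,.12)
E
```

```text
time: 10.92
tool_pos: [0.5339, -0.1569, 0.1509]
ee_rot: [3.141, -0.002, -2.967]
wrist_force: [0.5, -0.9, -0.5]
width: 0.0232
finger_force: 30.0
[[ 0.45818289 -0.31332192  0.0865    ]] vs .4582 -.3102
[ 0.53401659 -0.15708788  0.15123177] pin tip expected px [[405.58501692 250.0041566 ]] hole [[403.90921378 262.14499763]]
345 200
tool d mm [-0.3  1.5 31.2] tcp [ 0.534  -0.1571  0.1512] yaw [ 3.141e+00 -1.000e-03 -2.968e+00] n>= 0.7498129309753713
```

View pics/over.png

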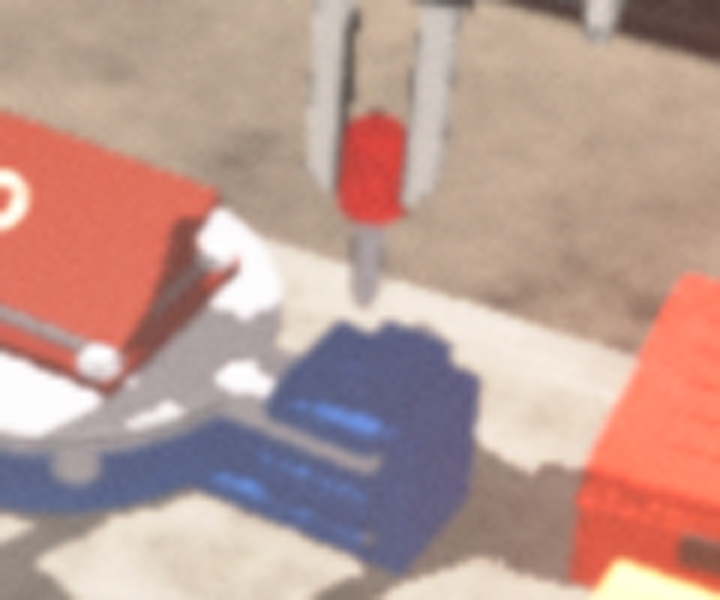

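The pin tip is at (406,250), matching the (405.6,250.0) predicted, so the pin's axis coincides with the TCP axis.

To row units: 0.01 m is 0.2, 0.006 m is 0.12.

```bash
echo '[[0, 0, 0.028, 0.2, 0], [0, 0, 0, 0.2, 0], [0, 0, 0, 0.2, 0], [0, 0, 0, 0.12, 0], [0, 0, 0, 0.08, 0], [0, 0, 0, 0, 0], [0, 0, 0, 0, 0]]' | python3 -m creep; echo '[[0, 0, 0, 0.1, 0], [0, 0, 0, 0.1, 0], [0, 0, 0, 0, 0]]' | python3 -m creep; python3 -c "
from h import *
go(.534,-.1556,.0705)"
```

```text
time: 11.55
tool_pos: [0.5344, -0.1548, 0.1118]
ee_rot: [3.141, -0.0, -2.966]
wrist_force: [-0.3, -0.6, -1.4]
width: 0.0236
finger_force: 30.0
time: 11.8
tool_pos: [0.5344, -0.155, 0.1012]
ee_rot: [-3.141, -0.0, -2.966]
wrist_force: [0.8, -1.1, -1.4]
width: 0.0236
finger_force: 30.0
tool d mm [ 0.5 -0.6 30.7] tcp [ 0.5344 -0.155   0.1012] yaw [-3.141 -0.    -2.966] n>= 0.7357148411305593
```

```bash
echo '[[0, 0, 0, 0.1, 0], [0, 0, 0, 0.1, 0], [0, 0, 0, 0, 0]]' | python3 -m creep; echo '[[0, 0, 0, 0.1, 0], [0, 0, 0, 0.1, 0], [0, 0, 0, 0.1, 0], [0, 0, 0, 0.06, 0], [0, 0, 0, 0, 0], [0, 0, 0, 0, 0]]' | python3 -m creep
```

```text
time: 12.05
tool_pos: [0.5343, -0.1551, 0.0909]
ee_rot: [-3.141, -0.001, -2.966]
wrist_force: [0.9, -1.5, -1.7]
width: 0.0232
finger_force: 30.0
time: 12.55
tool_pos: [0.5343, -0.1551, 0.0736]
ee_rot: [-3.141, -0.001, -2.967]
wrist_force: [0.7, -1.1, -1.9]
width: 0.0234
finger_force: 30.0
```

```bash
echo '[[0, 0, 0, 0.04, 0], [0, 0, 0, 0.04, 0], [0, 0, 0, 0, 0], [0, 0, 0, 0, 0]]' | python3 -m creep; echo '[[0.05, 0, 0, 0, 0], [0.05, 0, 0, 0, 0], [0.05, 0, 0, 0, 0], [0.05, 0, 0, 0, 0], [0.05, 0, 0, 0, 0], [0.05, 0, 0, 0, 0]]' | python3 -m creep
```

```text
time: 12.88
tool_pos: [0.5348, -0.155, 0.0708]
ee_rot: [-3.141, 0.001, -2.966]
wrist_force: [-0.6, -1.3, 2.1]
width: 0.0237
finger_force: 30.0
time: 13.38
tool_pos: [0.5344, -0.1547, 0.0698]
ee_rot: [3.141, -0.0, -2.966]
wrist_force: [0.6, -0.2, 0.3]
width: 0.0499
finger_force: 0.0
```

To row units: -0.03 m is -0.6, -0.02 m is -0.4, 0.044 rad is 0.176.

```bash
echo '[[0.05, 0, 0, -0.4, 0], [0.05, 0, 0, -0.6, 0], [0.05, 0, 0, -0.6, 0], [0.05, 0, 0, -0.6, 0], [0.05, 0, 0, -0.6, 0.176], [0.05, 0, 0, 0, 0.176], [0.05, 0, 0, 0, 0.176], [0.05, 0, 0, 0, 0.176], [0.05, 0, 0, 0, 0.176], [0.05, 0, 0, 0, 0.176], [0.05, 0, 0, 0, 0], [0.05, 0, 0, 0, 0]]' | python3 -m creep
python3 - <<'E'
from h import *
go(.4246,.280,.205);print(get_obs()["joint_positions"].round(2))
E
```

```text
time: 14.38
tool_pos: [0.5345, -0.1548, 0.21]
ee_rot: [3.141, -0.0, 3.054]
wrist_force: [-0.2, -0.3, -0.1]
width: 0.0498
finger_force: 0.0
tool d mm [147.5 423.5   5.1] tcp [ 0.5345 -0.1548  0.21  ] yaw [ 3.141 -0.     3.054] n>= 10.755573275494074
[-0.38  0.1   1.35  0.    1.69 -1.87]
```

```bash
echo '[[0.05, 0.164, 0.47, 0, 0], [0.05, 0.164, 0.47, 0, 0], [0.05, 0.164, 0.47, 0, 0], [0.05, 0.164, 0.47, 0, 0], [0.05, 0.164, 0.47, 0, 0], [0.05, 0.164, 0.47, 0, 0], [0.05, 0.164, 0.47, 0, 0], [0.05, 0.164, 0.47, 0, 0], [0.05, 0.164, 0.47, 0, 0], [0.05, 0.164, 0.47, 0, 0], [0.05, 0.164, 0.47, 0, 0], [0.05, 0.164, 0.47, 0, 0], [0.05, 0.164, 0.47, 0, 0], [0.05, 0.164, 0.47, 0, 0], [0.05, 0.164, 0.47, 0, 0], [0.05, 0.164, 0.47, 0, 0], [0.05, 0.164, 0.47, 0, 0], [0.05, 0.164, 0.47, 0, 0], [0.05, 0, 0, 0, 0], [0.05, 0, 0, 0, 0]]' | python3 -m creep
python3 - <<'E'
from h import *
W=snapshot("wrist");T=snapshot("top");S=snapshot("scene")
print("wrist yel",blobs(mask(W,(20,120,60),(36,255,255)),40),proj(W,[[.4246,.28,.138],[.4246,.28,.11]]))
for n,s in(("T",T),("S",S)):
    x,y=map(int,proj(s,[.534,-.1556,.08])[0]);s["c"]=s["color"][y-30:y+30,x-33:x+33]
    m=cv2.inRange(cv2.cvtColor(s["c"],cv2.COLOR_BGR2HSV),(0,150,60),(8,255,255));print(n,[(b[0][0]+x-33,b[0][1]+y-30,b[1]) for b in blobs(m)],proj(s,[[.534,-.1556,.062],[.534,-.1556,.097]]))
cv2.imwrite("pics/chk.png",np.vstack([np.hstack([cv2.resize(s["c"],(330,300),interpolation=2) for s in(T,S)]),cv2.resize(W["color"][120:360,100:628],(660,300))]))
go(.4246,.28,.072)
E
```

```text
time: 16.05
tool_pos: [0.4246, 0.2802, 0.2099]
ee_rot: [-3.141, -0.0, 3.056]
wrist_force: [0.2, 0.1, 0.0]
width: 0.05
finger_force: 0.0
wrist yel [([320.9, 219.8], [309, 216, 25, 10, 122]), ([321.6, 250.1], [305, 230, 33, 38, 954])] [[320.2532716  251.69698956]
 [320.25609358 241.28634225]]
T [(430.2, 203.7, [62, 0, 4, 30, 63]), (366.1, 214.4, [0, 14, 2, 18, 21]), (399.1, 223.4, [29, 26, 10, 10, 72])] [[398.87241042 224.24081603]
 [400.70971523 222.36927572]]
S [(403.9, 256.5, [29, 24, 9, 16, 128])] [[403.92417121 261.97175051]
 [404.98415809 249.64353932]]
tool d mm [  0.8   1.3 138.1] tcp [0.4253 0.2787 0.2101] yaw [-3.141  0.     3.052] n>= 3.312337369009688
```

View pics/chk.png

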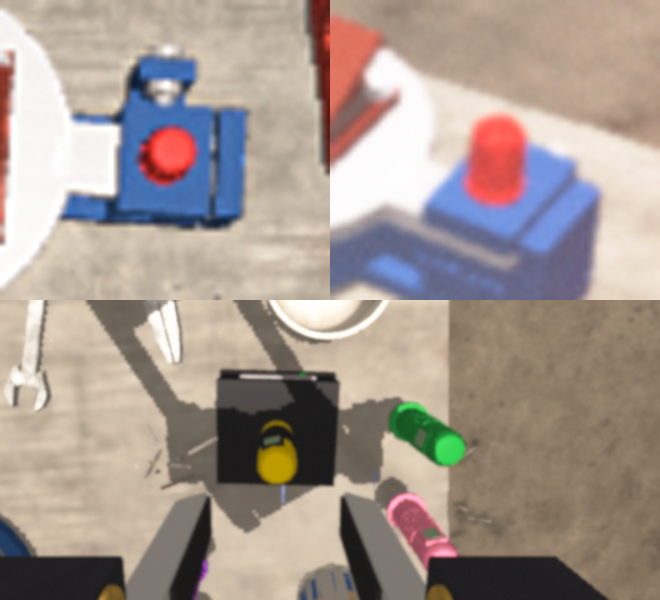

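The pin is home, with its collar on the jaw at top-crop (167,153), and the gauge sits between the fingers at (277,465) in the wrist crop. That was the last of my ten views, so from here I go by numbers.

Units first: shifts go in units of 50 mm and turns go in units of 0.25 rad. So 0.023 m is 0.46, 0.001 m is 0.02.

```bash
echo '[[0.05, 0.016, 0.02, 0.46, 0], [0.05, 0, 0, 0.46, 0], [0.05, 0, 0, 0.46, 0], [0.05, 0, 0, 0.46, 0], [0.05, 0, 0, 0.46, 0], [0.05, 0, 0, 0.46, 0], [0.05, 0, 0, 0, 0], [0, 0, 0, 0, 0], [0, 0, 0, 0, 0], [0, 0, 0, 0, 0], [0, 0, 0, 0, 0], [0, 0, 0, 0, 0], [0, 0, 0, 0, 0], [0, 0, 0, 0, 0], [0, 0, 0, 0, 0]]' | python3 -m creep; echo '[[0, 0, 0, -0.2, 0], [0, 0, 0, -0.2, 0], [0, 0, 0, -0.12, 0], [0, 0, 0, 0, 0], [0, 0, 0, 0, 0]]' | python3 -m creep
```

```text
time: 17.45
tool_pos: [0.4253, 0.281, 0.0738]
ee_rot: [3.14, 0.003, 3.053]
wrist_force: [0.1, -0.6, 5.2]
width: 0.0219
finger_force: 30.0
time: 17.87
tool_pos: [0.4241, 0.2807, 0.0985]
ee_rot: [3.141, -0.0, 3.053]
wrist_force: [1.0, 0.4, -0.9]
width: 0.0214
finger_force: 30.0
```

```bash
echo '[[0, 0.08, 0, 0, 0], [0, 0.08, 0, 0, 0], [0, 0.08, 0, 0.01, 0], [0, 0, 0, 0, 0]]' | python3 -m creep; echo '[[0, 0.08, 0, 0.02, 0], [0, 0.08, 0, 0.02, 0], [0, 0, 0, 0, 0]]' | python3 -m creep; python3 -c "
from h import *
print(get_obs()['joint_positions'].round(2),get_obs()['wrist_torque'].round(2))"
```

```text
time: 18.2
tool_pos: [0.4159, 0.2813, 0.0987]
ee_rot: [3.141, 0.01, 3.052]
wrist_force: [7.8, -0.9, -1.7]
width: 0.0215
finger_force: 30.0
time: 18.45
tool_pos: [0.409, 0.282, 0.0982]
ee_rot: [3.14, 0.013, 3.052]
wrist_force: [8.5, -2.7, 3.1]
width: 0.0216
finger_force: 30.0
[ 0.49  0.01  1.67 -0.01  1.45 -0.99] [-0.56 -1.93 -0.  ]
```

To row units: 0.004 m is 0.08, 0.003 m is 0.06.

```bash
echo '[[0, 0.08, 0, 0.024, 0], [0, 0.08, 0, 0.03, 0], [0, 0.06, 0, 0.03, 0], [0, 0, 0, 0, 0], [0, 0, 0, 0, 0]]' | python3 -m creep; echo '[[0, 0.06, 0, 0.03, 0], [0, 0.06, 0, 0.03, 0], [0, 0, 0, 0, 0], [0, 0, 0, 0, 0]]' | python3 -m creep
python3 - <<'E'
from h import *
o=get_obs();g=o["tool_pos"]-[0,0,.019];g=o["tool_pos"]+[0,0,.019];print(g)
S,T=snapshot("scene"),snapshot("top")
l=np.array([-np.cos(.0895),np.sin(.0895)])
for n,s in(("S",S),("T",T)):
    m=mask(s,(20,130,70),(36,255,255));print(n,[b for b in blobs(m,8) if abs(b[0][0]-proj(s,g)[0][0])<40 and abs(b[0][1]-proj(s,g)[0][1])<50])
    for a in(0,15,25,35):
        a=np.radians(a);ax=np.r_[np.sin(a)*l,np.cos(a)];print(np.degrees(a),proj(s,[g+ax*.045,g-ax*.025]).round(1).tolist())
E
```

```text
time: 18.87
tool_pos: [0.3945, 0.2838, 0.0927]
ee_rot: [3.14, 0.003, 3.053]
wrist_force: [2.3, -0.6, 4.8]
width: 0.0215
finger_force: 30.0
time: 19.2
tool_pos: [0.3866, 0.2838, 0.0874]
ee_rot: [-3.141, -0.002, 3.053]
wrist_force: [2.1, 0.6, 0.3]
width: 0.0214
finger_force: 30.0
[0.38658491 0.28382996 0.10637649]
S [([204.1, 210.2], [203, 207, 3, 7, 18]), ([220.1, 229.1], [217, 225, 6, 8, 27])]
0.0 [[206.2, 208.5], [210.1, 233.0]]
14.999999999999998 [[202.7, 211.3], [212.0, 231.4]]
25.0 [[200.6, 213.7], [213.1, 230.1]]
35.0 [[198.7, 216.5], [214.1, 228.6]]
T [([226.4, 272.5], [223, 271, 7, 5, 20])]
0.0 [[216.7, 286.4], [224.2, 286.3]]
14.999999999999998 [[216.4, 291.5], [224.3, 283.7]]
25.0 [[216.4, 294.6], [224.3, 282.1]]
35.0 [[216.6, 297.5], [224.2, 280.5]]
```

```bash
echo '[[0, 0, 0, -0.4, 0], [0, 0, 0, -0.6, 0], [0, 0, 0, -0.6, 0], [0, 0, 0, -0.6, 0], [0, 0, 0, -0.4, 0], [0, 0, 0, 0, 0], [0, 0, 0, 0, 0]]' | python3 -m creep
python3 - <<'E'
from h import *
o=get_obs();g=o["tool_pos"]+[0,0,.019];print(g,o["width"])
V={n:snapshot(n) for n in("scene","top","wrist")}
np.save("/tmp/v.npy",V,allow_pickle=True)
l=np.array([-np.cos(.0895),np.sin(.0895)])
for n,s in V.items():
    q=proj(s,g)[0];print(n,q.round(1),"cam",cast(s,[[320,240]])[0].round(3))
    m=mask(s,(18,110,60),(36,255,255));print([b for b in blobs(m,8) if np.hypot(*(b[0]-q))<(60 if n!="wrist" else 250)])
    for a in(0,25,40):
        r=np.radians(a);ax=np.r_[np.sin(r)*l,np.cos(r)];print(a,proj(s,[g+ax*k for k in(.045,.03,-.027,-.085)]).round(1).tolist())
E
```

```text
time: 19.88
tool_pos: [0.3869, 0.2838, 0.2178]
ee_rot: [-3.141, -0.001, 3.053]
wrist_force: [0.0, 0.2, -2.0]
width: 0.0214
finger_force: 30.0
[0.38691165 0.28383412 0.23675429] 0.021444219858831968
scene [201.2 176.4] cam [-0.432 -0.528  0.871]
[([188.3, 137.2], [178, 133, 24, 10, 53]), ([181.8, 142.2], [181, 139, 3, 7, 10]), ([196.6, 147.1], [195, 145, 6, 6, 14]), ([196.3, 160.7], [194, 157, 5, 8, 30]), ([212.7, 183.1], [208, 179, 9, 9, 41])]
0 [[198.4, 158.6], [199.4, 164.6], [202.9, 186.8], [206.3, 208.3]]
25 [[192.4, 163.8], [195.4, 168.1], [206.3, 183.7], [216.6, 198.5]]
40 [[189.5, 168.2], [193.5, 171.0], [207.9, 181.1], [221.6, 190.8]]
top [206.1 286.4] cam [ 0.385 -0.002  1.219]
[([212.3, 272.3], [209, 270, 8, 7, 30])]
0 [[199.7, 286.5], [201.9, 286.5], [209.6, 286.4], [216.6, 286.3]]
25 [[199.5, 295.8], [201.7, 292.6], [209.8, 281.2], [217.1, 270.8]]
40 [[200.0, 300.5], [202.0, 295.7], [209.5, 278.5], [216.5, 262.5]]
wrist [322.2 312. ] cam [0.316 0.29  0.394]
[([321.2, 317.4], [306, 314, 31, 9, 124]), ([321.0, 351.4], [289, 329, 63, 38, 1791]), ([257.7, 389.9], [251, 347, 17, 84, 827]), ([382.4, 390.2], [374, 347, 16, 84, 817]), ([321.9, 462.9], [64, 448, 458, 25, 7109])]
0 [[322.5, 370.5], [322.4, 346.9], [322.1, 289.4], [321.9, 256.9]]
25 [[322.6, 310.1], [322.4, 310.9], [322.0, 312.7], [321.8, 313.7]]
40 [[322.6, 274.4], [322.4, 289.3], [322.0, 327.0], [321.8, 349.4]]
```

Run:
```python
from h import *
V=np.load("/tmp/v.npy",allow_pickle=True).item()
g=np.array([.38691,.28383,.23675])
R=lambda n,p:(lambda c,d:(c,d[0]))(*cast(V[n],[p]))
lo,e1=tri(R("scene",(212.7,183.1)),R("top",(212.3,272.3)));print("lo s+t",lo,e1)
lo2,e2=tri(R("scene",(212.7,183.1)),R("wrist",(321.2,317.4)));print("lo s+w",lo2,e2)
up,e3=tri(R("scene",(196.3,160.7)),R("wrist",(321,351.4)));print("up s+w",up,e3)
for l_ in(lo,lo2):
    d=up-l_;print(np.linalg.norm(d),"tilt",np.degrees(np.arccos(d[2]/np.linalg.norm(d))),d, "lo-g",l_-g,"up-g",up-g)
W=V["wrist"]["color"]
h=cv2.cvtColor(W,cv2.COLOR_BGR2HSV)
for y in range(250,375,5): print(y,h[y,300:343:6].tolist())
```

```text
lo s+t [0.41750709 0.28001783 0.2045648 ] 0.0007728810382525682
lo s+w [0.40869265 0.27919293 0.20606092] 0.00526394499496986
up s+w [0.38047828 0.28414736 0.27995518] 0.0006384445596180083
0.0840945612020233 tilt 26.298850178716606 [-0.03702881  0.00412953  0.07539038] lo-g [ 0.03059709 -0.00381217 -0.0321852 ] up-g [-0.00643172  0.00031736  0.04320518]
0.07925250616044503 tilt 21.189458400014207 [-0.02821436  0.00495443  0.07389427] lo-g [ 0.02178265 -0.00463707 -0.03068908] up-g [-0.00643172  0.00031736  0.04320518]
250 [[165, 17, 30], [150, 9, 29], [0, 9, 29], [150, 9, 30], [0, 9, 29], [150, 9, 30], [165, 17, 30], [165, 19, 27]]
255 [[160, 25, 31], [0, 8, 31], [165, 18, 29], [0, 9, 29], [10, 26, 30], [150, 18, 28], [0, 0, 27], [150, 9, 29]]
260 [[165, 18, 29], [165, 16, 31], [30, 9, 27], [6, 35, 36], [23, 31, 33], [15, 34, 30], [150, 9, 28], [0, 17, 30]]
265 [[165, 17, 30], [170, 25, 31], [0, 11, 24], [10, 28, 27], [15, 38, 27], [0, 0, 21], [0, 9, 27], [150, 9, 29]]
270 [[150, 26, 29], [160, 27, 28], [165, 22, 23], [150, 11, 23], [150, 24, 21], [0, 10, 25], [0, 17, 30], [0, 9, 29
[... 1734 characters left out ...]
 173], [25, 255, 162], [25, 255, 151], [24, 255, 142]]
350 [[24, 255, 155], [24, 255, 182], [25, 255, 203], [25, 251, 208], [25, 248, 207], [25, 255, 195], [24, 255, 170], [25, 255, 151]]
355 [[25, 255, 177], [25, 248, 207], [25, 253, 207], [25, 254, 208], [25, 253, 208], [25, 254, 206], [25, 255, 202], [24, 255, 162]]
360 [[25, 255, 197], [25, 251, 207], [25, 255, 207], [25, 255, 206], [25, 254, 206], [25, 251, 206], [25, 253, 206], [24, 255, 183]]
365 [[24, 215, 171], [24, 216, 172], [24, 210, 174], [24, 212, 173], [24, 210, 174], [24, 214, 172], [24, 215, 173], [24, 221, 165]]
370 [[10, 12, 63], [10, 12, 64], [8, 16, 64], [10, 12, 63], [10, 12, 64], [20, 12, 63], [0, 8, 64], [15, 16, 64]]
```

Run:
```python
from h import *
from scipy.optimize import least_squares
V=np.load("/tmp/v.npy",allow_pickle=True).item();s=V["wrist"]
h=cv2.cvtColor(s["color"],cv2.COLOR_BGR2HSV)
print([(y,h[y,318:325].mean(0).round().astype(int).tolist()) for y in range(306,369)])
g=np.array([.38691,.28383,.23675]);l=np.array([-np.cos(.0895),np.sin(.0895),0]);z=np.array([0,0,1])
def row(a,u,k,side=1):
    ax=np.sin(a)*l+np.cos(a)*z;m=np.cos(a)*l-np.sin(a)*z
    return proj(s,g+l*u+ax*(k-.085)+m*.011*side)[0][1]
for a in(5,10,15,20,25):
  for u in(0,-.005,-.01):
    print(a,u,[round(row(np.radians(a),u,k),1) for k in(.049,.066,.1,.13)])
```

```text
[(306, [16, 47, 142]), (307, [16, 47, 143]), (308, [16, 47, 104]), (309, [16, 41, 56]), (310, [18, 30, 36]), (311, [12, 28, 33]), (312, [12, 26, 33]), (313, [20, 70, 40]), (314, [22, 154, 67]), (315, [24, 207, 99]), (316, [24, 225, 109]), (317, [23, 198, 90]), (318, [21, 135, 56]), (319, [15, 45, 34]), (320, [28, 19, 31]), (321, [70, 14, 31]), (322, [38, 22, 37]), (323, [43, 41, 55]), (324, [44, 54, 75]), (325, [45, 55, 89]), (326, [44, 57, 96]), (327, [45, 57, 103]), (328, [44, 55, 106]), (329, [44, 54, 93]), (330, [43, 47, 65]), (331, [62, 31, 39]), (332, [13, 14, 30]), (333, [18, 38, 34]), (334, [21, 136, 59]), (335, [23, 196, 96]), (336, [24, 233, 125]), (337, [24, 251, 140]), (338, [24, 254, 145]), (339, [25, 255, 148]), (340, [25, 255, 150]), (341, [25, 255, 153]), (342, [25, 255, 155]), (343, [25, 255, 159]), (344, [24, 255, 165]), (345, [24, 255, 174]), (346, [25, 255, 183]), (347, [25, 255, 191]), (348, [25, 255, 198]), (349, [25, 251, 204]), (350, [25, 250, 207]), (351, [25, 250, 208]), (352, [25, 248, 208]), (353, [25, 249, 208]), (354, [25, 251, 208]), (355, [25, 254, 208
[... 870 characters left out ...]
p.float64(300.4)]
15 -0.005 [np.float64(288.7), np.float64(292.4), np.float64(302.1), np.float64(314.9)]
15 -0.01 [np.float64(297.6), np.float64(302.0), np.float64(313.7), np.float64(329.2)]
20 0 [np.float64(285.7), np.float64(286.0), np.float64(286.8), np.float64(287.9)]
20 -0.005 [np.float64(294.6), np.float64(295.7), np.float64(298.5), np.float64(302.4)]
20 -0.01 [np.float64(303.4), np.float64(305.2), np.float64(310.1), np.float64(316.6)]
25 0 [np.float64(291.7), np.float64(289.5), np.float64(283.6), np.float64(275.8)]
25 -0.005 [np.float64(300.6), np.float64(299.1), np.float64(295.3), np.float64(290.3)]
25 -0.01 [np.float64(309.3), np.float64(308.6), np.float64(306.8), np.float64(304.4)]
```

Run:
```python
from h import *
from scipy.optimize import least_squares
V=np.load("/tmp/v.npy",allow_pickle=True).item();s=V["wrist"];S=V["scene"];E=np.array(s["extrinsics"])
g=np.array([.38691,.28383,.23675]);l=np.array([-np.cos(.0895),np.sin(.0895),0]);z=np.array([0,0,1])
m=mask(s,(20,180,90),(30,255,255))
for y in range(334,368,4): 
    c=np.where(m[y,230:420])[0]+230;c=c[(c>285)&(c<356)];print(y,c.min(),c.max(),end="; ")
def f(p,full=False):
    a,u,w=p;ax=np.sin(a)*l+np.cos(a)*z;mm=np.cos(a)*l-np.sin(a)*z
    P=lambda k,q=.011:g+l*u+ax*(k-.085+w)+mm*q
    r=[proj(s,P(k))[0][1] for k in(.049,.066,.13)]
    dep=(E@np.r_[P(.13,0),1])[2]
    if full: print("axis pts tip",P(0,0),"depth",dep,"scene px up/lo",proj(S,[P(.115,0),P(.0575,0)]).round(1).tolist())
    return np.r_[np.array(r)-[313.2,318.3,347],(391.4*.022/dep-63.5)*1]
for rim in(0,):
    r=least_squares(f,[.3,-.01,0]);print(np.degrees(r.x[0]),r.x[1:],r.fun.round(1));f(r.x,True)
```

```text
334 331 339; 338 307 342; 342 299 344; 346 294 346; 350 293 347; 354 291 349; 358 290 350; 362 289 351; Traceback (most recent call last):
  File "<stdin>", line 7, in <module>
    return umr_minimum(a, axis, None, out, keepdims, initial, where)
ValueError: zero-size array to reduction operation minimum which has no identity
```

Run:
```python
from h import *
from scipy.optimize import least_squares
V=np.load("/tmp/v.npy",allow_pickle=True).item();s=V["wrist"];S=V["scene"];E=np.array(s["extrinsics"]);T=V["top"]
g=np.array([.38691,.28383,.23675]);l=np.array([-np.cos(.0895),np.sin(.0895),0]);z=np.array([0,0,1])
def f(p,full=False):
    a,u,w=p;ax=np.sin(a)*l+np.cos(a)*z;mm=np.cos(a)*l-np.sin(a)*z
    P=lambda k,q=.011:g+l*u+ax*(k-.085+w)+mm*q
    r=[proj(s,P(k))[0][1] for k in(.049,.066,.13)]+[proj(s,P(.13,0))[0][1]]
    dep=(E@np.r_[P(.13,0),1])[2]
    if full: print("tip",P(0,0),"depth",dep,"scene up/lo",proj(S,[P(.115,0),P(.0575,0)]).round(1).tolist(),"top lo",proj(T,[P(.0575,0)]))
    return np.r_[np.array(r)-[313.2,318.3,334,363],(391.4*.022/dep-63)*.7]
for a0 in(.2,.5,.8):
    r=least_squares(f,[a0,-.01,0],x_scale=[.1,.01,.01]);print(np.degrees(r.x[0]),r.x[1:],r.fun.round(1));f(r.x,True)
```

```text
19.925820205289575 [-0.01731238 -0.01079321] [ 1.1 -1.3 -1.1  1.3 -1. ]
tip [0.43666906 0.27936463 0.14669148] depth 0.1398664771618706 scene up/lo [[203.6, 167.4], [212.8, 184.5]] top lo [[211.99289129 272.72520648]]
19.92582023414957 [-0.01731238 -0.01079321] [ 1.1 -1.3 -1.1  1.3 -1. ]
tip [0.43666906 0.27936463 0.14669148] depth 0.13986647682180342 scene up/lo [[203.6, 167.4], [212.8, 184.5]] top lo [[211.99289124 272.72520655]]
19.92582010911901 [-0.01731238 -0.01079321] [ 1.1 -1.3 -1.1  1.3 -1. ]
tip [0.43666906 0.27936463 0.14669148] depth 0.13986647738281432 scene up/lo [[203.6, 167.4], [212.8, 184.5]] top lo [[211.99289132 272.72520647]]
```

To row units: 0.02 m is 0.4, 0.015 m is 0.3.

```bash
echo '[[0, 0.08, 0, 0.4, 0], [0, 0.076, 0.01, 0.4, 0], [0, 0, 0, 0.4, 0], [0, 0, 0, 0.4, 0], [0, 0, 0, 0.3, 0], [0, 0, 0, 0.16, 0], [0, 0, 0, 0.08, 0], [0, 0, 0, 0, 0], [0, 0, 0, 0, 0]]' | python3 -m creep; echo '[[0, 0.06, 0, 0, 0], [0, 0.06, 0, 0, 0], [0, 0, 0, 0, 0]]' | python3 -m creep; echo '[[0, 0.06, 0, 0, 0], [0, 0.06, 0, 0, 0], [0, 0, 0, 0, 0]]' | python3 -m creep
```

```text
time: 20.78
tool_pos: [0.3798, 0.2851, 0.1115]
ee_rot: [3.141, 0.0, 3.053]
wrist_force: [0.1, -0.3, -1.1]
width: 0.0213
finger_force: 30.0
time: 21.03
tool_pos: [0.3736, 0.286, 0.1124]
ee_rot: [3.14, 0.001, 3.053]
wrist_force: [0.5, 0.3, -1.3]
width: 0.021
finger_force: 30.0
time: 21.28
tool_pos: [0.3672, 0.2863, 0.1116]
ee_rot: [3.141, 0.0, 3.053]
wrist_force: [0.1, -0.6, -1.3]
width: 0.0211
finger_force: 30.0
```

To row units: 0.004 m is 0.08, 0.002 m is 0.04.

```bash
echo '[[0, 0, 0, 0.08, 0], [0, 0.04, 0, 0, 0], [0, 0, 0, 0, 0]]' | python3 -m creep; echo '[[0, 0.06, 0, 0, 0], [0, 0.06, 0, 0, 0], [0, 0, 0, 0, 0]]' | python3 -m creep
python3 - <<'E'
from h import *
V={n:snapshot(n) for n in("scene","top","wrist")};np.save("/tmp/v2.npy",V,allow_pickle=True)
o=get_obs();g=o["tool_pos"]+[0,0,.019];print(g.tolist())
for n,s in V.items():
    q=proj(s,g)[0];m=mask(s,(18,110,60),(36,255,255));print(n,q.round(),[b for b in blobs(m,8) if np.hypot(*(b[0]-q))<(60 if n!="wrist" else 90)])
s=V["wrist"];h=cv2.cvtColor(s["color"],cv2.COLOR_BGR2HSV)
print([(y,h[y,318:325].mean(0).round().astype(int).tolist()) for y in range(290,368,2)])
E
```

```text
time: 21.53
tool_pos: [0.3661, 0.2866, 0.1077]
ee_rot: [3.141, 0.001, 3.053]
wrist_force: [-0.2, -0.7, 1.2]
width: 0.0213
finger_force: 30.0
time: 21.78
tool_pos: [0.3597, 0.287, 0.1077]
ee_rot: [3.141, 0.001, 3.053]
wrist_force: [-0.6, 0.0, 0.4]
width: 0.0214
finger_force: 30.0
[0.35984314949049373, 0.28694482709214086, 0.12655164860602464]
scene [199. 223.] [([181.5, 185.8], [177, 184, 11, 5, 20]), ([194.3, 208.2], [193, 204, 4, 9, 27]), ([211.0, 227.1], [208, 223, 7, 9, 41])]
top [218. 298.] [([223.0, 283.6], [218, 281, 9, 7, 35])]
wrist [321. 308.] [([320.8, 320.6], [313, 319, 17, 4, 47]), ([320.6, 351.6], [289, 331, 63, 36, 1757])]
[(290, [5, 21, 87]), (292, [3, 21, 100]), (294, [52, 22, 68]), (296, [46, 13, 25]), (298, [70, 18, 21]), (300, [84, 20, 22]), (302, [88, 14, 23]), (304, [134, 21, 25]), (306, [101, 17, 27]), (308, [90, 13, 26]), (310, [75, 10, 26]), (312, [30, 22, 27]), (314, [14, 28, 30]), (316, [10, 27, 31]), (318, [20, 84, 40]), (320, [23, 183, 75]), (322, [22, 111, 50]), (324, [42, 43, 52]), (326, [44, 56, 87]), (328, [44, 54, 99]), (330, [41, 43, 55]), (332, [39, 23, 29]), (334, [22, 168, 69]), (336, [24, 249, 128]), (338, [24, 254, 141]), (340, [24, 255, 145]), (342, [25, 255, 151]), (344, [24, 255, 167]), (346, [25, 255, 184]), (348, [25, 254, 195]), (350, [25, 252, 198]), (352, [25, 253, 198]), (354, [25, 254, 198]), (356, [25, 254, 198]), (358, [25, 252, 198]), (360, [25, 254, 198]), (362, [25, 253, 198]), (364, [25, 242, 190]), (366, [23, 170, 123])]
```

```bash
cat > fit.py <<'E'
from h import *
from scipy.optimize import least_squares
def fit(V,g,r49,r66,r130,rc,lo_s,lo_t):
    s,S,T=V["wrist"],V["scene"],V["top"];g=np.array(g)
    l=np.array([-np.cos(.0895),np.sin(.0895),0]);z=np.array([0,0,1])
    def P(p,k,q=0):
        a,u,w=p;return g+l*u+(np.sin(a)*l+np.cos(a)*z)*(k-.085+w)+(np.cos(a)*l-np.sin(a)*z)*q
    def f(p):
        W=proj(s,[P(p,k,.011) for k in(.049,.066,.13)]+[P(p,.13)])[:,1]-[r49,r66,r130,rc]
        L=[proj(S,P(p,.0575))[0]-lo_s] if lo_s else []
        if lo_t:L.append(proj(T,P(p,.0575))[0]-lo_t)
        return np.concatenate([W]+L)
    r=least_squares(f,[.35,-.015,-.01],x_scale=[.1,.01,.01]);p=r.x
    tcp=g-[0,0,.019]
    print("tilt",np.degrees(p[0]).round(1),"u,w",p[1:].round(4),"res",r.fun.round(1),"tip",P(p,0),"tip-tcp",P(p,0)-tcp);return p
E
python3 - <<'E'
from fit import *
V=np.load("/tmp/v.npy",allow_pickle=True).item();fit(V,[.38691,.28383,.23675],313.2,318.3,334,363,(212.7,183.1),(212.3,272.3))
V=np.load("/tmp/v2.npy",allow_pickle=True).item();fit(V,[.35984,.28694,.12655],318.3,322.2,334,363,(211,227.1),(223,283.6))
E
```

```text
tilt 20.0 u,w [-0.0174 -0.0109] res [ 1.3 -1.2 -1.1  1.3  0.1  1.4 -0.3  0.4] tip [0.4368645  0.2793471  0.14659054] tip-tcp [ 0.0499545  -0.0044829  -0.07115946]
tilt 22.1 u,w [-0.0205 -0.0093] res [ 0.8 -1.  -1.   1.2  0.5  0.6  0.  -0.3] tip [0.41552077 0.28194322 0.03918269] tip-tcp [ 0.05568077 -0.00499678 -0.06836731]
```

```bash
echo '[[0, -0.1, 0, 0.06, 0], [0, -0.1, 0, 0.08, 0], [0, -0.1, 0, 0.08, 0], [0, 0, 0, 0, 0]]' | python3 -m creep; echo '[[0, -0.1, 0, 0, 0], [0, -0.1, 0, 0, 0], [0, -0.1, 0, 0, 0], [0, -0.1, 0, 0, 0], [0, -0.1, 0, 0.04, 0], [0, -0.1, 0, 0.04, 0], [0, -0.1, 0, 0.04, 0], [0, -0.1, 0, 0.04, 0], [0, 0, 0, 0.04, 0], [0, 0, 0, 0, 0]]' | python3 -m creep
```

```text
time: 22.27
tool_pos: [0.376, 0.2875, 0.1012]
ee_rot: [3.136, 0.002, 3.053]
wrist_force: [-7.8, 0.1, 21.6]
width: 0.0211
finger_force: 30.1
time: 23.1
tool_pos: [0.4187, 0.2826, 0.0945]
ee_rot: [3.138, 0.01, 3.052]
wrist_force: [-4.1, -5.2, 29.8]
width: 0.0213
finger_force: 30.0
```

To row units: -0.006 m is -0.12, -0.004 m is -0.08.

```bash
echo '[[0, 0, 0, -0.12, 0], [0, 0, 0, -0.08, 0], [0, 0, 0, 0, 0]]' | python3 -m creep
cat > look.py <<'E'
from fit import *
V={n:snapshot(n) for n in("scene","top","wrist")};np.save("/tmp/v3.npy",V,allow_pickle=True)
o=get_obs();g=o["tool_pos"]+[0,0,.019];print(g.round(5).tolist())
for n,s in V.items():
    q=proj(s,g)[0];m=mask(s,(18,110,60),(36,255,255));print(n,q.round(),[b for b in blobs(m,8) if np.hypot(*(b[0]-q))<(60 if n!="wrist" else 90)])
s=V["wrist"];h=cv2.cvtColor(s["color"],cv2.COLOR_BGR2HSV)
print([(y,h[y,318:325].mean(0).round().astype(int).tolist()) for y in range(230,368,3)])
E
python3 look.py
```

```text
time: 23.35
tool_pos: [0.4169, 0.2824, 0.0982]
ee_rot: [3.139, 0.005, 3.052]
wrist_force: [2.1, 1.0, 3.1]
width: 0.0217
finger_force: 30.0
[0.41558, 0.28226, 0.11537]
scene [217. 215.] [([199.2, 178.1], [196, 177, 8, 4, 13]), ([213.0, 190.3], [212, 188, 4, 6, 9]), ([211.4, 197.1], [209, 195, 5, 6, 22]), ([212.8, 206.5], [211, 204, 4, 5, 13]), ([214.0, 222.9], [211, 219, 7, 8, 47])]
top [221. 274.] []
wrist [321. 307.] [([320.1, 267.9], [297, 257, 47, 26, 645]), ([324.3, 345.6], [286, 308, 69, 59, 2152])]
[(230, [91, 19, 26]), (233, [94, 16, 26]), (236, [90, 14, 26]), (239, [89, 19, 27]), (242, [6, 19, 81]), (245, [6, 18, 99]), (248, [10, 19, 54]), (251, [18, 28, 29]), (254, [13, 35, 30]), (257, [22, 169, 67]), (260, [25, 255, 143]), (263, [24, 255, 145]), (266, [25, 255, 145]), (269, [24, 252, 135]), (272, [19, 102, 35]), (275, [99, 18, 22]), (278, [26, 22, 24]), (281, [84, 13, 22]), (284, [61, 26, 24]), (287, [37, 23, 23]), (290, [96, 16, 23]), (293, [37, 37, 24]), (296, [30, 10, 22]), (299, [66, 15, 23]), (302, [13, 23, 24]), (305, [31, 29, 25]), (308, [22, 160, 58]), (311, [24, 241, 121]), (314, [40, 65, 75]), (317, [44, 62, 101]), (320, [44, 62, 101]), (323, [44, 62, 101]), (326, [44, 62, 101]), (329, [44, 62, 101]), (332, [44, 61, 102]), (335, [44, 59, 100]), (338, [62, 27, 32]), (341, [150, 17, 23]), (344, [19, 40, 30]), (347, [24, 239, 122]), (350, [25, 255, 148]), (353, [24, 255, 152]), (356, [25, 255, 155]), (359, [25, 255, 159]), (362, [24, 255, 163]), (365, [24, 218, 142])]
```

```bash
sed -i 's/def fit(V,g,r49,r66,r130,rc,lo_s,lo_t)/def fit(V,g,r49,r66,r130,rc,lo_s,lo_t,r100=None)/; s/for k in(.049,.066,.13)\]+\[P(p,.13)\])\[:,1\]-\[r49,r66,r130,rc\]/for k in(.049,.066,.13,.1)]+[P(p,.13)])[:,1]-[r if r else np.nan for r in (r49,r66,r130,r100,rc)];W=W[~np.isnan(W)]/' fit.py
python3 - <<'E'
from fit import *
V=np.load("/tmp/v3.npy",allow_pickle=True).item()
fit(V,[.41558,.28226,.11537],256,271,None,None,(214,222.9),None,307.5)
fit(V,[.41558,.28226,.11537],256,271,None,None,None,None,307.5)
E
```

```text
tilt -5.0 u,w [0.0033 0.0113] res [ 0.2 -0.8  0.2  2.  -0.9] tip [0.40597634 0.28312183 0.04197551] tip-tcp [-0.00960366  0.00086183 -0.05439449]
tilt -15.3 u,w [-0.0334 -0.0497] res [ 0.  0. -0.] tip [ 0.41350359  0.28244634 -0.01451831] tip-tcp [-0.00207641  0.00018634 -0.11088831]
```

```bash
echo '[[0, 0, 0, -0.4, 0], [0, 0, 0, -0.4, 0], [0, -0.48, 0, 0, 0], [0, -0.48, 0, 0, 0], [0, -0.48, 0, 0, 0], [0, 0, 0, 0, 0], [0, 0, 0, 0, 0]]' | python3 -m creep; python3 look.py; python3 -c "
from h import *
go(.488,.281,.082)"
```

```text
time: 24.08
tool_pos: [0.4846, 0.2747, 0.1329]
ee_rot: [-3.138, -0.008, 3.052]
wrist_force: [-0.4, 0.6, -0.7]
width: 0.0216
finger_force: 30.0
[0.48439, 0.27543, 0.1537]
scene [235. 189.] [([225.7, 154.8], [216, 151, 23, 9, 45]), ([219.0, 158.1], [218, 156, 4, 6, 8]), ([230.7, 171.6], [228, 169, 6, 6, 27]), ([231.6, 181.2], [229, 177, 5, 7, 18]), ([232.6, 198.3], [229, 195, 8, 8, 49])]
top [220. 244.] []
wrist [321. 309.] [([320.2, 268.0], [297, 257, 48, 27, 682]), ([324.0, 345.2], [286, 308, 69, 59, 2236])]
[(230, [16, 46, 125]), (233, [17, 45, 124]), (236, [16, 44, 125]), (239, [16, 74, 133]), (242, [14, 53, 126]), (245, [7, 17, 118]), (248, [9, 21, 62]), (251, [15, 26, 36]), (254, [9, 34, 37]), (257, [22, 172, 84]), (260, [25, 255, 171]), (263, [25, 255, 172]), (266, [24, 255, 172]), (269, [24, 253, 160]), (272, [19, 88, 41]), (275, [120, 14, 29]), (278, [9, 26, 31]), (281, [62, 7, 27]), (284, [9, 22, 30]), (287, [53, 24, 29]), (290, [45, 9, 28]), (293, [10, 32, 31]), (296, [87, 17, 28]), (299, [62, 12, 29]), (302, [11, 27, 30]), (305, [10, 28, 31]), (308, [22, 157, 72]), (311, [24, 237, 142]), (314, [40, 62, 89]), (317, [43, 61, 121]), (320, [43, 61, 120]), (323, [44, 62, 120]), (326, [44, 61, 121]), (329, [44, 60, 121]), (332, [44, 61, 121]), (335, [43, 59, 118]), (338, [54, 25, 39]), (341, [107, 11, 29]), (344, [17, 44, 37]), (347, [24, 239, 145]), (350, [25, 255, 175]), (353, [25, 255, 180]), (356, [24, 255, 184]), (359, [25, 255, 188]), (362, [25, 255, 192]), (365, [24, 215, 168])]
tool d mm [-3.3  6.  52.7] tcp [0.4844 0.2754 0.1347] yaw [-3.14  -0.004  3.053] n>= 1.273770096306964
```

To row units: 0.02 m is 0.4, 0.015 m is 0.3.

```bash
echo '[[0, -0.04, 0.08, 0.4, 0], [0, -0.02, 0, 0.3, 0], [0, 0, 0, 0.2, 0], [0, 0, 0, 0.14, 0], [0, 0, 0, 0, 0], [0, 0, 0, 0, 0]]' | python3 -m creep; echo '[[0, 0.1, 0, 0, 0], [0, 0.1, 0, 0, 0], [0, 0, 0, 0, 0]]' | python3 -m creep; echo '[[0, 0.1, 0, 0, 0], [0, 0, 0, 0, 0]]' | python3 -m creep; echo '[[0, 0.1, 0, 0, 0], [0, 0, 0, 0, 0]]' | python3 -m creep
```

```text
time: 24.73
tool_pos: [0.4892, 0.2793, 0.0844]
ee_rot: [-3.141, -0.0, 3.053]
wrist_force: [0.4, 0.1, -0.9]
width: 0.0214
finger_force: 30.0
time: 24.98
tool_pos: [0.4803, 0.2805, 0.0859]
ee_rot: [3.14, 0.004, 3.053]
wrist_force: [1.7, -0.2, -1.0]
width: 0.0213
finger_force: 30.0
time: 25.15
tool_pos: [0.4784, 0.2807, 0.0864]
ee_rot: [3.14, 0.011, 3.053]
wrist_force: [7.8, -0.9, -2.6]
width: 0.0218
finger_force: 30.0
time: 25.32
tool_pos: [0.4747, 0.281, 0.0868]
ee_rot: [3.139, 0.013, 3.052]
wrist_force: [9.7, -1.0, -2.5]
width: 0.0216
finger_force: 30.0
```

```bash
echo '[[0, 0.1, 0, 0, 0], [0, 0.1, 0, 0, 0], [0, 0, 0, 0, 0]]' | python3 -m creep; echo '[[0, 0.1, 0, 0, 0], [0, 0.06, 0, 0, 0], [0, 0, 0, 0, 0]]' | python3 -m creep;  python3 look.py
```

```text
time: 25.57
tool_pos: [0.465, 0.2819, 0.0874]
ee_rot: [3.139, 0.014, 3.052]
wrist_force: [9.4, -1.0, -0.3]
width: 0.0217
finger_force: 30.0
time: 25.82
tool_pos: [0.4565, 0.2827, 0.0873]
ee_rot: [3.139, 0.013, 3.052]
wrist_force: [7.6, -2.4, -0.2]
width: 0.0218
finger_force: 30.0
[0.45661, 0.28268, 0.10631]
scene [227. 210.] [([210.3, 174.8], [207, 173, 8, 4, 15]), ([222.5, 193.4], [221, 191, 4, 5, 17])]
top [222. 258.] []
wrist [321. 309.] [([320.2, 296.4], [298, 288, 46, 22, 444]), ([313.6, 324.4], [307, 323, 14, 4, 38]), ([324.4, 353.3], [287, 326, 67, 41, 1479])]
[(230, [112, 18, 26]), (233, [113, 20, 27]), (236, [149, 16, 29]), (239, [120, 16, 33]), (242, [91, 15, 33]), (245, [111, 11, 32]), (248, [94, 11, 33]), (251, [135, 9, 31]), (254, [86, 6, 32]), (257, [107, 7, 31]), (260, [83, 10, 32]), (263, [103, 11, 31]), (266, [71, 8, 32]), (269, [43, 14, 31]), (272, [17, 11, 31]), (275, [93, 13, 31]), (278, [5, 17, 71]), (281, [11, 22, 38]), (284, [15, 24, 37]), (287, [21, 92, 50]), (290, [24, 249, 149]), (293, [25, 255, 159]), (296, [24, 226, 125]), (299, [15, 30, 31]), (302, [20, 23, 28]), (305, [12, 16, 29]), (308, [61, 16, 27]), (311, [25, 19, 29]), (314, [45, 12, 26]), (317, [24, 25, 29]), (320, [25, 22, 29]), (323, [27, 96, 58]), (326, [43, 60, 103]), (329, [44, 58, 111]), (332, [44, 57, 112]), (335, [44, 57, 112]), (338, [44, 56, 116]), (341, [43, 51, 77]), (344, [92, 10, 29]), (347, [13, 35, 43]), (350, [24, 234, 142]), (353, [25, 255, 166]), (356, [25, 255, 171]), (359, [25, 255, 176]), (362, [25, 255, 182]), (365, [24, 214, 161])]
```

```bash
sed -i 's/        return np.concatenate(\[W\]+L)/        return np.concatenate([W]+L+[[(p[2]-w0)*wk]])/; s/r100=None)/r100=None,w0=.011,wk=0)/' fit.py
python3 - <<'E'
from fit import *
V=np.load("/tmp/v3.npy",allow_pickle=True).item()
for w in(.005,.011,.017): fit(V,[.45661,.28268,.10631],287,298,None,None,None,None,322.5,w,1e4)
E
```

```text
tilt 6.2 u,w [-0.0104  0.005 ] res [ 0.6 -0.8  0.2 -0. ] tip [0.47568215 0.28096847 0.02678453] tip-tcp [ 0.01907215 -0.00171153 -0.06052547]
tilt 6.9 u,w [-0.0085  0.011 ] res [ 0.6 -0.9  0.2 -0. ] tip [0.47392625 0.28112604 0.03284894] tip-tcp [ 0.01731625 -0.00155396 -0.05446106]
tilt 7.6 u,w [-0.0066  0.017 ] res [ 0.7 -0.9  0.2 -0. ] tip [0.47216995 0.28128365 0.03890588] tip-tcp [ 0.01555995 -0.00139635 -0.04840412]
```

Units first: shifts go in units of 50 mm and turns go in units of 0.25 rad. So -0.02 m is -0.4, 0.02 m is 0.4.

```bash
echo '[[0, -0.12, 0, 0, 0], [0, 0, 0, -0.4, 0], [0, 0, 0, -0.4, 0], [0, 0.4, 0, 0, 0], [0, 0.4, 0, 0, 0], [0, 0.29, 0, 0, 0], [0, 0, 0, 0, 0], [0, 0, 0, 0, 0]]' | python3 -m creep; python3 look.py | head -4; python3 -c "
from h import *
go(.4073,.2815,.117)"
```

```text
time: 26.63
tool_pos: [0.4029, 0.2871, 0.1245]
ee_rot: [3.141, -0.0, 3.054]
wrist_force: [-0.6, -0.7, -1.7]
width: 0.0216
finger_force: 30.0
[0.404, 0.28695, 0.14336]
scene [210. 207.] [([193.5, 170.5], [188, 168, 13, 6, 22]), ([191.7, 176.2], [191, 174, 3, 6, 10]), ([206.1, 182.4], [205, 180, 4, 6, 9]), ([204.6, 189.5], [203, 187, 4, 6, 20]), ([209.6, 213.2], [209, 211, 2, 6, 8])]
top [216. 279.] []
wrist [321. 308.] [([320.1, 295.9], [298, 287, 46, 23, 452]), ([313.4, 324.7], [307, 323, 14, 5, 43]), ([324.7, 353.4], [287, 326, 67, 41, 1437])]
tool d mm [-3.8 -5.1  7.4] tcp [0.404  0.2869 0.1244] yaw [ 3.142 -0.     3.052] n>= 0.23346888946431466
```

To row units: -0.005 m is -0.1, 0.005 m is 0.1.

```bash
echo '[[0, -0.08, -0.1, 0.1, 0], [0, 0, 0, 0.1, 0], [0, 0, 0, 0.1, 0], [0, 0, 0, 0, 0]]' | python3 -m creep; echo '[[0, 0, 0, 0.1, 0], [0, 0, 0, 0.1, 0], [0, 0, 0, 0, 0]]' | python3 -m creep; echo '[[0, -0.02, 0, 0.1, 0], [0, -0.02, 0, 0.1, 0], [0, 0, 0, 0, 0]]' | python3 -m creep; echo '[[0, -0.02, 0, 0.1, 0], [0, -0.02, 0, 0.1, 0], [0, 0, 0, 0, 0]]' | python3 -m creep
```

```text
time: 27.12
tool_pos: [0.4063, 0.2809, 0.1074]
ee_rot: [-3.14, -0.003, 3.052]
wrist_force: [-0.8, 0.4, -1.9]
width: 0.0217
finger_force: 30.0
time: 27.37
tool_pos: [0.4063, 0.2813, 0.098]
ee_rot: [-3.14, -0.002, 3.053]
wrist_force: [-0.3, -0.3, -1.3]
width: 0.0217
finger_force: 30.0
time: 27.62
tool_pos: [0.4085, 0.2812, 0.0882]
ee_rot: [-3.141, -0.001, 3.053]
wrist_force: [0.0, 0.3, -1.7]
width: 0.0217
finger_force: 30.0
time: 27.87
tool_pos: [0.4123, 0.2815, 0.0789]
ee_rot: [3.141, 0.003, 3.053]
wrist_force: [3.8, 1.4, -4.0]
width: 0.0215
finger_force: 30.0
```

To row units: 0.005 m is 0.1, 0.004 m is 0.08.

```bash
echo '[[0, 0, 0, 0.1, 0], [0, 0, 0, 0.08, 0], [0, 0, 0, 0, 0]]' | python3 -m creep; echo '[[0, -0.02, 0, 0.08, 0], [0, 0, 0, 0, 0]]' | python3 -m creep;python3 look.py
```

```text
time: 28.12
tool_pos: [0.4129, 0.2817, 0.0706]
ee_rot: [3.14, 0.004, 3.053]
wrist_force: [6.4, 0.6, -2.4]
width: 0.0217
finger_force: 30.0
time: 28.28
tool_pos: [0.4133, 0.2815, 0.0665]
ee_rot: [3.14, 0.003, 3.053]
wrist_force: [5.9, 2.7, -1.0]
width: 0.0217
finger_force: 30.0
[0.41329, 0.28155, 0.08547]
scene [218. 226.] [([200.0, 190.5], [197, 189, 7, 4, 12]), ([212.5, 209.5], [211, 208, 4, 4, 16]), ([217.0, 232.0], [216, 230, 3, 5, 11])]
top [225. 276.] []
wrist [321. 308.] [([320.0, 296.0], [298, 288, 45, 21, 401]), ([313.4, 324.7], [308, 323, 12, 5, 34]), ([324.8, 353.8], [288, 326, 65, 41, 1376])]
[(230, [28, 21, 73]), (233, [47, 17, 17]), (236, [53, 25, 20]), (239, [99, 22, 23]), (242, [124, 25, 23]), (245, [96, 22, 23]), (248, [64, 13, 23]), (251, [106, 20, 22]), (254, [130, 22, 23]), (257, [113, 16, 23]), (260, [86, 14, 23]), (263, [88, 25, 23]), (266, [75, 11, 22]), (269, [99, 15, 23]), (272, [62, 9, 23]), (275, [36, 11, 23]), (278, [27, 20, 22]), (281, [6, 27, 24]), (284, [39, 24, 26]), (287, [20, 113, 40]), (290, [24, 249, 117]), (293, [24, 255, 123]), (296, [24, 235, 95]), (299, [14, 38, 21]), (302, [22, 25, 19]), (305, [35, 31, 21]), (308, [31, 19, 19]), (311, [46, 28, 20]), (314, [69, 21, 17]), (317, [19, 24, 20]), (320, [26, 38, 20]), (323, [25, 103, 43]), (326, [41, 63, 78]), (329, [44, 60, 85]), (332, [44, 60, 85]), (335, [44, 60, 85]), (338, [44, 59, 89]), (341, [43, 55, 62]), (344, [97, 19, 20]), (347, [10, 29, 29]), (350, [24, 233, 103]), (353, [25, 255, 128]), (356, [25, 255, 132]), (359, [24, 255, 136]), (362, [24, 255, 141]), (365, [24, 219, 124])]
```

To row units: -0.0015 m is -0.03, -0.022 m is -0.44.

```bash
echo '[[0.05, 0, 0, 0, 0], [0.05, 0, 0, 0, 0], [0.05, 0, 0, 0, 0], [0.05, 0, 0, 0, 0], [0.05, -0.12, 0, -0.4, 0], [0.05, -0.1, 0, -0.44, 0], [0.05, 0, -0.03, 0, 0], [0.05, 0, 0, 0, 0], [0.05, 0, 0, 0, 0]]' | python3 -m creep; python3 look.py; python3 -c "
from h import *
go(.4246,.28,.1085);W=snapshot('wrist');print(proj(W,[[.4246,.28,.138],[.4246-.011,.281,.138],[.4136,.281,.108]]))"
```

```text
time: 29.18
tool_pos: [0.422, 0.2784, 0.1074]
ee_rot: [-3.141, -0.002, 3.053]
wrist_force: [-0.0, 0.6, -0.0]
width: 0.0501
finger_force: 0.0
[0.42165, 0.27834, 0.12583]
scene [219. 211.] [([197.0, 172.0], [194, 171, 7, 3, 13]), ([196.6, 178.0], [196, 176, 3, 6, 8]), ([220.3, 187.2], [219, 185, 4, 6, 9]), ([219.2, 211.6], [214, 205, 10, 15, 96]), ([221.6, 232.7], [217, 229, 10, 8, 66])]
top [222. 272.] []
wrist [321. 308.] [([324.6, 258.3], [307, 251, 37, 18, 319]), ([320.9, 280.7], [316, 279, 10, 4, 26]), ([327.4, 317.7], [301, 282, 52, 65, 2330])]
[(230, [120, 12, 27]), (233, [136, 15, 28]), (236, [94, 14, 28]), (239, [107, 11, 27]), (242, [47, 10, 27]), (245, [26, 24, 27]), (248, [13, 20, 29]), (251, [21, 140, 60]), (254, [24, 252, 140]), (257, [25, 255, 142]), (260, [23, 179, 67]), (263, [8, 23, 25]), (266, [47, 18, 25]), (269, [52, 29, 23]), (272, [14, 17, 24]), (275, [24, 12, 24]), (278, [19, 69, 32]), (281, [24, 180, 100]), (284, [42, 59, 99]), (287, [44, 57, 102]), (290, [44, 57, 102]), (293, [44, 55, 94]), (296, [24, 30, 30]), (299, [24, 215, 109]), (302, [24, 255, 152]), (305, [25, 255, 158]), (308, [25, 255, 165]), (311, [25, 255, 180]), (314, [24, 255, 186]), (317, [25, 255, 187]), (320, [24, 255, 187]), (323, [24, 255, 187]), (326, [25, 255, 187]), (329, [24, 255, 187]), (332, [25, 255, 186]), (335, [25, 255, 185]), (338, [24, 255, 185]), (341, [24, 255, 185]), (344, [24, 234, 183]), (347, [19, 78, 190]), (350, [16, 46, 204]), (353, [17, 46, 207]), (356, [17, 46, 207]), (359, [17, 45, 206]), (362, [17, 44, 207]), (365, [16, 44, 174])]
tool d mm [-2.8  1.9 -1.7] tcp [0.4217 0.2783 0.1068] yaw [-3.140e+00 -3.000e-03  3.053e+00] n>= 0.09049714014030366
[[325.40119714 326.48814025]
 [325.54299532 301.3676471 ]
 [324.78047628 276.66368423]]
```

To row units: -0.012 m is -0.24, -0.01 m is -0.2.

```bash
echo '[[0.05, -0.04, 0.03, 0, 0], [0, 0, 0, 0, 0], [0, 0, 0, 0, 0], [0, 0, 0, 0, 0], [0, 0, 0, 0, 0], [0, 0, 0, 0, 0], [0, 0, 0, 0, 0], [0, 0, 0, 0, 0], [0, 0, 0, -0.2, 0], [0, 0, 0, -0.24, 0], [0, 0, 0, 0, 0]]' | python3 -m creep; echo '[[0, 0.1, 0, 0, 0], [0, 0.1, 0, 0, 0], [0, 0.1, 0, 0, 0], [0, 0, 0, 0, 0]]' | python3 -m creep;echo '[[0, 0.1, 0, 0, 0], [0, 0.1, 0, 0, 0], [0, 0, 0, 0, 0]]' | python3 -m creep;echo '[[0, 0.1, 0, 0, 0], [0, 0.1, 0, 0, 0], [0, 0, 0, 0, 0]]' | python3 -m creep; python3 look.py
```

```text
time: 30.3
tool_pos: [0.4264, 0.2807, 0.1339]
ee_rot: [3.139, 0.004, 3.053]
wrist_force: [-0.6, -0.8, -0.7]
width: 0.0213
finger_force: 30.0
time: 30.63
tool_pos: [0.4103, 0.2819, 0.1317]
ee_rot: [3.14, 0.003, 3.053]
wrist_force: [3.6, -0.7, 4.0]
width: 0.0214
finger_force: 30.0
time: 30.88
tool_pos: [0.3992, 0.2826, 0.1307]
ee_rot: [3.141, -0.0, 3.053]
wrist_force: [3.5, 0.4, 3.3]
width: 0.0215
finger_force: 30.0
time: 31.13
tool_pos: [0.3883, 0.283, 0.1295]
ee_rot: [-3.14, -0.003, 3.053]
wrist_force: [1.8, 0.4, 0.9]
width: 0.021
finger_force: 30.0
[0.38908, 0.28291, 0.14868]
scene [207. 209.] [([189.3, 171.5], [185, 170, 9, 4, 20]), ([187.9, 179.2], [187, 177, 3, 5, 8]), ([203.3, 183.1], [202, 181, 5, 6, 12]), ([204.6, 207.6], [203, 204, 4, 8, 29]), ([217.6, 227.9], [213, 224, 10, 8, 56])]
top [217. 285.] [([225.2, 273.2], [222, 272, 7, 4, 17])]
wrist [321. 308.] [([318.4, 284.6], [316, 284, 6, 3, 11]), ([325.7, 285.4], [323, 285, 6, 2, 9]), ([320.2, 319.4], [295, 293, 51, 54, 2194])]
[(230, [16, 45, 69]), (233, [14, 26, 31]), (236, [27, 21, 63]), (239, [6, 24, 85]), (242, [4, 21, 
[... 209 characters left out ...]
5, 27]), (275, [105, 9, 29]), (278, [21, 12, 28]), (281, [13, 28, 33]), (284, [23, 150, 62]), (287, [39, 50, 59]), (290, [45, 54, 95]), (293, [20, 50, 38]), (296, [24, 241, 131]), (299, [24, 255, 152]), (302, [24, 255, 176]), (305, [25, 253, 202]), (308, [25, 249, 206]), (311, [25, 253, 205]), (314, [25, 254, 205]), (317, [25, 252, 206]), (320, [25, 252, 205]), (323, [25, 253, 204]), (326, [25, 255, 204]), (329, [25, 255, 203]), (332, [25, 254, 203]), (335, [25, 255, 202]), (338, [25, 255, 201]), (341, [25, 255, 188]), (344, [24, 246, 138]), (347, [13, 44, 47]), (350, [17, 46, 183]), (353, [17, 47, 217]), (356, [17, 47, 216]), (359, [17, 46, 215]), (362, [17, 47, 214]), (365, [16, 46, 178])]
```

Run:
```python
from fit import *
V=np.load("/tmp/v3.npy",allow_pickle=True).item()
fit(V,[.38908,.28291,.14868],None,None,294.5,320,(217.6,227.9),None,283.5)
fit(V,[.38908,.28291,.14868],None,None,294.5,320,(217.6,227.9),(225.2,273.2),283.5)
fit(V,[.38908,.28291,.14868],None,None,294.5,320,None,None,283.5,-.033,3e3)
```

```text
tilt 12.1 u,w [-0.0041 -0.0399] res [-0.2  0.6 -0.1 -1.3  0.6 -0. ] tip [0.41932834 0.28019552 0.02656967] tip-tcp [ 0.03024834 -0.00271448 -0.10311033]
tilt 13.6 u,w [-0.0049 -0.0439] res [-0.3  2.2 -0.8 -0.1  1.1  0.3  3.4 -0. ] tip [0.42400889 0.27977549 0.02337111] tip-tcp [ 0.03492889 -0.00313451 -0.10630889]
tilt 12.2 u,w [-0.0027 -0.033 ] res [-0.6 -0.   0.6 -0. ] tip [0.41654773 0.28044505 0.03331901] tip-tcp [ 0.02746773 -0.00246495 -0.09636099]
```

```bash
echo '[[0, 0.06, 0, -0.08, 0], [0, 0.1, 0, 0, 0], [0, 0.1, 0, 0, 0], [0, 0, 0, 0, 0]]' | python3 -m creep;echo '[[0, 0.1, 0, 0, 0], [0, 0.1, 0, 0, 0], [0, 0, 0, 0, 0]]' | python3 -m creep; python3 look.py
```

```text
time: 31.62
tool_pos: [0.376, 0.2842, 0.1344]
ee_rot: [-3.141, -0.001, 3.053]
wrist_force: [1.3, -1.2, 0.9]
width: 0.0208
finger_force: 30.0
time: 31.87
tool_pos: [0.3659, 0.2852, 0.1342]
ee_rot: [-3.141, -0.001, 3.053]
wrist_force: [1.2, 0.3, 0.2]
width: 0.0212
finger_force: 30.0
[0.36676, 0.28521, 0.15345]
scene [200. 212.] [([182.8, 174.3], [177, 172, 13, 6, 26]), ([180.9, 179.0], [180, 177, 4, 6, 10]), ([195.4, 185.8], [194, 183, 5, 7, 13]), ([197.4, 210.4], [196, 207, 4, 8, 23]), ([213.6, 228.1], [209, 224, 10, 9, 52])]
top [216. 295.] [([224.7, 279.6], [220, 277, 9, 8, 35])]
wrist [321. 309.] [([320.0, 321.8], [295, 296, 51, 53, 2156])]
[(230, [16, 45, 141]), (233, [16, 46, 111]), (236, [15, 47, 103]), (239, [15, 47, 103]), (242, [16, 47, 101]), (245, [16, 47, 101]), (248, [15, 48, 102]), (251, [16, 47, 104]), (254, [16, 45, 88]), (257, [16, 32, 32]), (260, [28, 23, 28]), (263, [26, 20, 74]), (266, [5, 23, 84]), (269, [3, 21, 96]), (272, [3, 19, 66]), (275, [91, 20, 22]), (278, [64, 11, 24]), (281, [24, 8, 27]), (284, [24, 12, 27]), (287, [56, 13, 28]), (290, [71, 14, 28]), (293, [40, 43, 57]), (296, [22, 162, 69]), (299, [24, 254, 143]), (302, [24, 255, 168]), (305, [25, 255, 193]), (308, [25, 255, 197]), (311, [25, 255, 197]), (314, [25, 255, 198]), (317, [25, 255, 199]), (320, [25, 255, 200]), (323, [25, 254, 200]), (326, [25, 252, 201]), (329, [25, 252, 201]), (332, [25, 252, 201]), (335, [25, 249, 202]), (338, [25, 251, 202]), (341, [25, 255, 191]), (344, [25, 255, 164]), (347, [23, 184, 112]), (350, [144, 19, 49]), (353, [146, 17, 49]), (356, [1, 13, 48]), (359, [30, 13, 47]), (362, [119, 17, 47]), (365, [98, 17, 50])]
```

Run:
```python
from fit import *
V=np.load("/tmp/v3.npy",allow_pickle=True).item();g=[.36676,.28521,.15345]
fit(V,g,None,None,296.7,322.3,(213.6,228.1),None)
fit(V,g,None,None,296.7,322.3,(213.6,228.1),(224.7,279.6))
fit(V,g,None,None,296.7,322.3,(213.6,228.1),(224.7,279.6),None,-.035,1e3)
```

```text
tilt 22.1 u,w [-0.0063 -0.0425] res [ 0.1 -0.1 -0.  -0.  -0. ] tip [0.42074143 0.28036572 0.03531185] tip-tcp [ 0.05398143 -0.00484428 -0.09913815]
tilt 23.4 u,w [-0.0064 -0.0446] res [ 0.2 -0.2  0.8 -0.1 -0.4  0.6 -0. ] tip [0.42450751 0.28002775 0.03457565] tip-tcp [ 0.05774751 -0.00518225 -0.09987435]
tilt 24.2 u,w [-0.0065 -0.0361] res [-0.3  0.5 -0.4 -2.3 -1.4  1.6 -1.1] tip [0.42262831 0.28019639 0.04299187] tip-tcp [ 0.05586831 -0.00501361 -0.09145813]
```

To row units: -0.03 m is -0.6, -0.02 m is -0.4.

```bash
echo '[[0, 0.07, 0, 0, 0], [0, 0, 0, 0, 0], [0, -0.04, 0, -0.2, 0], [0, 0, 0, -0.4, 0], [0, 0, 0, -0.6, 0], [0, 0, 0, -0.6, 0], [0, 0, 0, 0, 0], [0, 0, 0, 0, 0]]' | python3 -m creep; python3 look.py; python3 -c "
from h import *
o=get_obs();n=np.array([-np.sin(np.radians(25))*np.cos(.0895),np.sin(np.radians(25))*np.sin(.0895),np.cos(np.radians(25))]);m=np.array([.5491,.0088,.077])
t=np.array([.0557,-.005,-.099]);a=m+n*.03-t;print(n);go(*a)"
```

```text
time: 32.68
tool_pos: [0.3663, 0.286, 0.2266]
ee_rot: [3.139, 0.003, 3.053]
wrist_force: [-0.8, 0.1, -1.0]
width: 0.0209
finger_force: 30.0
[0.36472, 0.28488, 0.24153]
scene [194. 179.] [([181.0, 137.4], [170, 133, 25, 10, 55]), ([174.0, 141.4], [172, 139, 6, 7, 13]), ([188.8, 147.5], [187, 145, 6, 7, 15]), ([191.0, 174.9], [189, 171, 5, 8, 27]), ([207.8, 195.2], [203, 191, 10, 9, 61])]
top [205. 297.] [([214.9, 280.3], [210, 278, 9, 8, 36])]
wrist [320. 307.] [([320.0, 321.3], [295, 296, 51, 52, 2055])]
[(230, [16, 48, 104]), (233, [15, 45, 69]), (236, [28, 22, 34]), (239, [6, 23, 79]), (242, [4, 22, 97]), (245, [27, 20, 48]), (248, [88, 14, 26]), (251, [90, 12, 28]), (254, [45, 9, 28]), (257, [108, 16, 28]), (260, [66, 10, 28]), (263, [85, 14, 27]), (266, [67, 18, 29]), (269, [129, 12, 28]), (272, [92, 12, 27]), (275, [18, 33, 30]), (278, [13, 31, 32]), (281, [13, 27, 27]), (284, [98, 26, 23]), (287, [122, 16, 23]), (290, [48, 18, 24]), (293, [42, 46, 65]), (296, [22, 136, 58]), (299, [24, 253, 139]), (302, [24, 255, 161]), (305, [25, 255, 192]), (308, [25, 255, 199]), (311, [25, 255, 199]), (314, [25, 255, 200]), (317, [25, 255, 200]), (320, [25, 252, 202]), (323, [25, 253, 202]), (326, [25, 253, 202]), (329, [25, 253, 202]), (332, [25, 254, 202]), (335, [25, 250, 204]), (338, [25, 251, 203]), (341, [25, 254, 196]), (344, [24, 255, 170]), (347, [21, 110, 176]), (350, [17, 45, 213]), (353, [17, 45, 215]), (356, [17, 45, 217]), (359, [17, 45, 216]), (362, [17, 45, 216]), (365, [17, 45, 181])]
[-0.42092675  0.03777386  0.90630779]
tool d mm [-139.6 -258.6   19.4] tcp [0.3647 0.2849 0.2225] yaw [-3.140e+00 -3.000e-03  3.053e+00] n>= 7.061661271840603
```

```bash
python3 - <<'E'
from fit import *
V=np.load("/tmp/v3.npy",allow_pickle=True).item();g=[.36472,.28488,.24153]
fit(V,g,None,None,296.8,321.5,(207.8,195.2),None)
fit(V,g,None,None,296.8,321.5,(207.8,195.2),(214.9,280.3))
E
echo '[[0, 0, 0, -0.6, 0], [0, 0, 0, -0.6, 0], [0, -0.35, -0.646, 0, 0], [0, -0.35, -0.646, 0, 0], [0, -0.35, -0.646, 0, 0], [0, -0.35, -0.646, 0, 0], [0, -0.35, -0.646, 0, 0], [0, -0.35, -0.646, 0, 0], [0, -0.35, -0.646, 0, 0], [0, -0.35, -0.646, 0, 0], [0, 0, 0, 0, 0], [0, 0, 0, 0.4, 0], [0, 0, 0, 0.4, 0], [0, 0, 0, 0.4, 0], [0, 0, 0, 0, 0], [0, 0, 0, 0, 0]]' | python3 -m creep; python3 look.py|head -4
python3 - <<'E'
from h import *
# nose over the red bracket, scene view: non-red pixels inside the bracket region
V=np.load("/tmp/v3.npy",allow_pickle=True).item()
for n in("scene","top"):
    s=V[n];tip=get_obs()["tool_pos"]+[.0557,-.005,-.099];q=proj(s,[tip,tip+np.array([-.421,.038,.906])*.05]);print(n,"exp tip,s50",q.round(1).tolist())
    x,y=map(int,q[0]);h=cv2.cvtColor(s["color"],cv2.COLOR_BGR2HSV)
    for r in range(y-16,y+12,1): print(r," ".join("#" if (h[r,c][0]<9 or h[r,c][0]>172) and h[r,c][1]>110 else ("y" if 9<=h[r,c][0]<36 and h[r,c][1]>90 else ("w" if h[r,c][2]>170 else ("k" if h[r,c][2]<70 else "."))) for c in range(x-22,x+18)))
E
```

```text
tilt 23.4 u,w [-0.0069 -0.0377] res [-0.7  0.7  0.3  0.2 -0. ] tip [0.42015768 0.27990504 0.12891546] tip-tcp [ 0.05543768 -0.00497496 -0.09361454]
tilt 24.6 u,w [-0.0071 -0.0397] res [-0.5  0.5  1.   0.3 -0.7  0.4 -0. ] tip [0.42335532 0.27961808 0.1281392 ] tip-tcp [ 0.05863532 -0.00526192 -0.0943908 ]
time: 34.17
tool_pos: [0.4807, 0.016, 0.2219]
ee_rot: [3.141, -0.006, 3.053]
wrist_force: [-0.4, -0.3, -1.8]
width: 0.0212
finger_force: 30.0
[0.4827, 0.01575, 0.24463]
scene [326. 184.] [([320.8, 144.7], [307, 140, 30, 11, 65]), ([311.6, 150.9], [311, 149, 2, 5, 8]), ([323.8, 183.2], [321, 179, 6, 9, 45]), ([334.5, 204.7], [329, 201, 11, 8, 59])]
top [330. 239.] []
wrist [321. 310.] [([320.0, 321.4], [295, 296, 51, 51, 2028])]
scene exp tip,s50 [[340.8, 217.3], [335.5, 204.9]]
201 w w w w w w w w w . . . . . . . . . y y y . w w w w w w w w w w w w w w w w w w
202 w w w w w w w w w w . . . . . . y y y y y y . w w w w w w w w w w w w w w w w w
203 w w w w w w w w w w . . y y y y y y y y y y . . w w w w w w w w w w w w w w w w
204 w w w w w w w w w w . y y y y y y y y y y y . . w w w w
[... 3741 characters left out ...]
 . . . . . . . . . . . . . .
224 . . . . . . . . . . . . . . . . . . . . . . . . . . . . . . . . . . . . . . . .
225 . . . . . . . . . . . . . . . . . . . . . . . . . . . . . . . . . . . . . . . .
226 . . . . . . . . . . . . . . . . . . . . . . . . . . . . . . . . . . . . . . . .
227 . . . . . . . . . . . . . . . . . . . . . . . . . . . . . . . . . . . . . . . .
228 . . . . . . . . . . . . . . . . . . . . . . . . . . . . . . . . . . . . . . . .
229 . . . . . . . . . . . . . . . . . . . . . . . . . . . . . . . . . . . . . . . .
230 . . . . . . . . . . . . . . . . . . . . . . . . . . . . . . . . . . . . . . . .
231 . . . . . . . . . . . . . . . . . . . . . . . . . . . . . . . . . . . . . . . .
```

Run:
```python
from fit import *
V=np.load("/tmp/v3.npy",allow_pickle=True).item();g=np.array([.4827,.01575,.24463]);S=V["scene"]
l=np.array([-np.cos(.0895),np.sin(.0895),0]);z=np.array([0,0,1])
for a in(19,21,23,25,27):
    r=np.radians(a);ax=np.sin(r)*l+np.cos(r)*z;c=g+l*-.007
    print(a,proj(S,[c+ax*(k-.1235) for k in(.0575,.049,.044,.013,.006,0)]).round(1).tolist())
h=cv2.cvtColor(S["color"],cv2.COLOR_BGR2HSV)
for r in range(214,224): print(r,[h[r,c].tolist() for c in range(335,344)])
```

```text
19 [[333.9, 202.3], [334.6, 204.8], [335.0, 206.2], [337.6, 215.0], [338.2, 217.0], [338.6, 218.6]]
21 [[334.4, 201.6], [335.2, 204.0], [335.7, 205.3], [338.5, 213.8], [339.1, 215.7], [339.6, 217.3]]
23 [[335.0, 200.8], [335.8, 203.1], [336.3, 204.4], [339.4, 212.6], [340.0, 214.4], [340.6, 215.9]]
25 [[335.5, 200.0], [336.4, 202.2], [337.0, 203.5], [340.2, 211.3], [341.0, 213.0], [341.6, 214.5]]
27 [[336.0, 199.3], [337.0, 201.4], [337.6, 202.6], [341.1, 210.0], [341.9, 211.7], [342.5, 213.0]]
214 [[5, 26, 165], [4, 22, 166], [177, 17, 164], [0, 19, 163], [10, 27, 168], [12, 42, 181], [12, 54, 192], [14, 56, 195], [15, 59, 194]]
215 [[11, 40, 174], [9, 29, 165], [10, 32, 168], [11, 42, 170], [13, 54, 178], [14, 61, 188], [15, 57, 194], [14, 53, 198], [15, 55, 198]]
216 [[16, 52, 190], [14, 53, 187], [14, 65, 188], [15, 89, 189], [15, 98, 193], [15, 80, 194], [13, 58, 198], [14, 54, 202], [14, 53, 201]]
217 [[11, 67, 203], [14, 61, 193], [14, 78, 190], [16, 105, 192], [16, 110, 195], [15, 81, 195], [14, 60, 194], [13, 55, 201], [14, 55, 198]]
218 [[6, 107, 225], [10, 76, 202], [14, 70, 194], [14, 75, 196], [14, 75, 194], [14, 66, 193], [14, 60, 196], [15, 54, 197], [12, 66, 200]]
219 [[4, 144, 252], [5, 118, 238], [8, 86, 216], [12, 65, 196], [14, 58, 192], [14, 58, 194], [14, 55, 193], [12, 59, 195], [8, 84, 201]]
220 [[5, 152, 255], [5, 141, 254], [5, 120, 247], [7, 90, 218], [12, 61, 192], [13, 55, 191], [13, 61, 195], [10, 71, 200], [6, 103, 210]]
221 [[5, 155, 255], [5, 149, 255], [5, 140, 254], [6, 118, 236], [10, 77, 196], [12, 56, 186], [11, 71, 193], [7, 100, 207], [5, 129, 219]]
222 [[5, 154, 255], [5, 154, 255], [4, 159, 253], [4, 136, 228], [8, 85, 189], [11, 64, 187], [8, 90, 192], [5, 123, 209], [4, 142, 221]]
223 [[4, 159, 255], [4, 163, 254], [3, 162, 243], [4, 133, 213], [8, 82, 195], [9, 75, 196], [6, 105, 206], [5, 141, 215], [4, 153, 219]]
```

Run:
```python
from fit import *
V=np.load("/tmp/v3.npy",allow_pickle=True).item();g=np.array([.4827,.01575,.24463]);s=V["wrist"]
l=np.array([-np.cos(.0895),np.sin(.0895),0]);z=np.array([0,0,1])
for a in(19,21,23,25,27,29):
    r=np.radians(a);ax=np.sin(r)*l+np.cos(r)*z;m=np.cos(r)*l-np.sin(r)*z;c=g+l*-.007
    P=lambda k,q:c+ax*(k-.1235)+m*q
    print(a,"collar49/44,s66,s100,cap,capc,back,nosetip",proj(s,[P(.049,.0145),P(.044,.0145),P(.066,.011),P(.1,.011),P(.13,.011),P(.13,0),P(.13,-.011),P(0,.004)])[:,1].round(1).tolist())
h=cv2.cvtColor(s["color"],cv2.COLOR_BGR2HSV)
print([(y,h[y,317:324].mean(0).round().astype(int).tolist()) for y in range(262,302,1)])
```

```text
19 collar49/44,s66,s100,cap,capc,back,nosetip [285.8, 285.6, 292.7, 296.1, 300.1, 326.3, 352.7, 297.7]
21 collar49/44,s66,s100,cap,capc,back,nosetip [290.0, 289.9, 296.1, 297.7, 299.6, 325.7, 352.3, 303.5]
23 collar49/44,s66,s100,cap,capc,back,nosetip [294.1, 294.2, 299.6, 299.3, 299.0, 325.2, 351.9, 309.3]
25 collar49/44,s66,s100,cap,capc,back,nosetip [298.2, 298.6, 303.0, 301.0, 298.5, 324.6, 351.4, 315.1]
27 collar49/44,s66,s100,cap,capc,back,nosetip [302.4, 302.9, 306.5, 302.6, 298.0, 324.1, 350.9, 320.9]
29 collar49/44,s66,s100,cap,capc,back,nosetip [306.6, 307.3, 310.0, 304.3, 297.6, 323.5, 350.4, 326.8]
[(262, [5, 178, 87]), (263, [5, 179, 87]), (264, [5, 179, 88]), (265, [4, 179, 88]), (266, [5, 180, 88]), (267, [5, 179, 88]), (268, [5, 179, 88]), (269, [5, 175, 89]), (270, [6, 157, 94]), (271, [8, 129, 107]), (272, [10, 109, 123]), (273, [11, 99, 133]), (274, [12, 97, 136]), (275, [12, 95, 136]), (276, [12, 95, 136]), (277, [12, 95, 136]), (278, [12, 95, 136]), (279, [12, 94, 136]), (280, [12, 96, 136]), (281, [12, 96, 137]), (282, [12, 96, 136]), (283, [11, 98, 134]), (284, [10, 106, 127]), (285, [8, 118, 112]), (286, [7, 130, 104]), (287, [10, 98, 121]), (288, [14, 70, 153]), (289, [17, 61, 172]), (290, [16, 64, 165]), (291, [12, 80, 138]), (292, [11, 98, 107]), (293, [14, 88, 84]), (294, [23, 60, 61]), (295, [27, 52, 43]), (296, [22, 139, 55]), (297, [23, 205, 88]), (298, [24, 239, 114]), (299, [24, 254, 128]), (300, [24, 255, 134]), (301, [24, 255, 139])]
```

```bash
cat > tip.py <<'E'
from h import *
def rp(s,px,g):
    nrm=np.array([np.sin(.0895),np.cos(.0895),0]);c,d=cast(s,[px]);d=d[0];return c+d*(((g-c)@nrm)/(d@nrm))
def tipcap(V,g,tpx,cpx):
    g=np.array(g);t=rp(V["scene"],tpx,g);n=np.array([np.sin(.0895),np.cos(.0895),0])
    # cap: point on wrist ray 130 mm from tip (wrist plane nearly parallel to lean plane)
    c,d=cast(V["wrist"],[cpx]);d=d[0];b=d@(c-t);k=-b-np.sqrt(max(b*b-((c-t)@(c-t)-.13**2),0));cap=c+d*k;a=(cap-t)/.13
    N=np.array([-0.42092675,0.03777386,0.90630779])
    print("tip",t.round(4),"tip-tcp",(t-g+[0,0,.019]).round(4),"cap-tcp",(cap-g+[0,0,.019]).round(4),"axis",a.round(3),"err deg",np.degrees(np.arccos(a@N)).round(1))
    return t,a
E
python3 - <<'E'
from tip import *
V=np.load("/tmp/v3.npy",allow_pickle=True).item()
for t in((338.7,218.4),(339.5,217.5),(338.7,217.4)): tipcap(V,[.4827,.01575,.24463],t,(320.3,322))
s=V["wrist"];m=np.array([.5491,.0088,.077]);print("mark in wrist",proj(s,m),"scene",proj(V["scene"],m))
for n in("wrist","scene"):
    print(n,[b for b in blobs(mask(V[n],(8,25,130),(22,110,255)),10) if np.hypot(*(b[0]-proj(V[n],m)[0]))<60])
E
```

```text
tip [0.5299 0.0115 0.1283] tip-tcp [ 0.0472 -0.0042 -0.0973] cap-tcp [ 0.003  -0.0004  0.0249] axis [-0.34   0.029  0.94 ] err deg 5.0
tip [0.5332 0.0112 0.129 ] tip-tcp [ 0.0505 -0.0045 -0.0966] cap-tcp [ 0.0032 -0.0005  0.0244] axis [-0.364  0.031  0.931] err deg 3.6
tip [0.5299 0.0115 0.1311] tip-tcp [ 0.0472 -0.0042 -0.0945] cap-tcp [ 0.0019 -0.0003  0.0272] axis [-0.349  0.03   0.937] err deg 4.5
mark in wrist [[319.16405883 300.63445509]] scene [[343.63048661 232.65352818]]
wrist [([318.5, 278.3], [317, 272, 4, 14, 54]), ([316.6, 290.6], [307, 288, 21, 8, 80]), ([320.7, 347.8], [311, 347, 19, 3, 47])]
scene [([325.9, 178.3], [323, 172, 6, 17, 55]), ([288.2, 228.6], [282, 219, 12, 15, 84]), ([320.9, 227.9], [311, 224, 25, 9, 103]), ([343.2, 233.8], [338, 228, 12, 14, 71])]
```

```bash
python3 -c "
from h import *
go(.4925,.0139,.1839)"; echo '[[0, -0.1, 0, 0.3, 0], [0, -0.1, 0, 0.3, 0], [0, 0, 0, 0.2, 0], [0, 0, 0, 0, 0], [0, 0, 0, 0, 0], [0, 0, 0, 0, 0]]' | python3 -m creep
cat > l2.py <<'E'
from tip import *
V={n:snapshot(n) for n in("scene","top","wrist")};np.save("/tmp/v4.npy",V,allow_pickle=True)
o=get_obs();g=o["tool_pos"]+[0,0,.019];print(g.round(4).tolist(),o["wrist_force"].round(1))
S=V["scene"];h=cv2.cvtColor(S["color"],cv2.COLOR_BGR2HSV);print("mark px",proj(S,[.5491,.0088,.077]))
for r in range(214,242): print(r," ".join("#" if (h[r,c][0]<9 or h[r,c][0]>172) and h[r,c][1]>110 else ("y" if 9<=h[r,c][0]<36 and h[r,c][1]>120 else ("t" if h[r,c][1]>65 else ("w" if h[r,c][2]>200 else ("k" if h[r,c][2]<70 else ".")))) for c in range(325,360)))
h=cv2.cvtColor(V["wrist"]["color"],cv2.COLOR_BGR2HSV)
print([(y,h[y,317:324].mean(0).round().astype(int).tolist()) for y in range(262,302,2)])
E
python3 l2.py
```

```text
tool d mm [-9.9 -1.  41.8] tcp [0.4827 0.0158 0.2256] yaw [3.141e+00 2.000e-03 3.053e+00] n>= 1.0290402552345124
time: 34.82
tool_pos: [0.4926, 0.0147, 0.1856]
ee_rot: [3.141, 0.002, 3.053]
wrist_force: [-0.4, 0.0, -1.4]
width: 0.0212
finger_force: 30.0
[0.4926, 0.0146, 0.2046] [ 0.3  0.1 -2.3]
mark px [[343.63048661 232.65352818]]
214 . . . . . . . t t t t t y y y y y t t . . . . . . . . . . . . . . . .
215 t t t t t . . t y y y y y y y y y y t . . . . . . . . . . . . . . w w
216 # # # # # t t t y y y y y y y y y t . . . w w w . . . . . . . . w w w
217 # # # # # # # # y y y y y y y y y t . t . . . . . . . . . . . . w w w
218 # # # # # # # # y y y y y y y y t . . t t t t t . . . . . . . . . . .
219 # # # # # # # # # y y y y y t t . . . t # # # t t t t . . . . . . . .
220 # # # # # # # # # # # t t t . . . . . t # # # # # # t t t . . . . . .
221 # # # # # # # # # # # t . . . . . . . t # # # # # # # # # t t t . . .
222 # # # # # # # # # # # t . . . . . . . t # # # # # # # # # # # # t t t
223 # # # # # # # # # # # t . . . . . . . t # # # # # # # # # # # # # # t
224 # # # # # # # # # # # 
[... 1040 characters left out ...]
t t t t t t t t t # # # # # # # # # # # # #
239 . . . . . . t t # # # # # t t t t t # # # # # # # # # # # # # # # # #
240 . w w . . . t # # # # # t t t t t # # # # # # # # # # # # # # # # # #
241 . . . . . t # # # # # # t t t t # # # # # # # # # # # # # # # # # # #
[(262, [5, 179, 87]), (264, [4, 180, 88]), (266, [4, 180, 88]), (268, [4, 177, 89]), (270, [4, 179, 89]), (272, [5, 175, 89]), (274, [8, 126, 108]), (276, [11, 95, 137]), (278, [12, 93, 141]), (280, [12, 92, 141]), (282, [12, 93, 140]), (284, [12, 93, 141]), (286, [13, 94, 141]), (288, [12, 96, 138]), (290, [8, 123, 110]), (292, [9, 121, 91]), (294, [23, 57, 63]), (296, [22, 139, 55]), (298, [24, 242, 114]), (300, [25, 255, 134])]
```

Run:
```python
from tip import *
V=np.load("/tmp/v4.npy",allow_pickle=True).item();m=np.array([.5491,.0088,.077]);N=np.array([-0.42092675,0.03777386,0.90630779])
print(proj(V["scene"],[m,m+.006*N,m+.012*N,m+.018*N]).round(1).tolist())
for t in((341.8,229.3),(341.8,228.7),(342.1,229.8)):
    p,a=tipcap(V,[.4926,.0146,.2046],t,(320.3,322));d=p-m;print(" above face",(d@N).round(4),"in-face off",(d-(d@N)*N).round(4))
```

```text
[[343.6, 232.7], [343.0, 231.3], [342.5, 229.9], [341.9, 228.6]]
tip [0.5424 0.0101 0.0904] tip-tcp [ 0.0498 -0.0045 -0.0952] cap-tcp [ 0.0032 -0.0005  0.0261] axis [-0.358  0.031  0.933] err deg 3.9
 above face 0.015 in-face off [-0.0004  0.0008 -0.0002]
tip [0.5424 0.0101 0.0921] tip-tcp [ 0.0498 -0.0045 -0.0935] cap-tcp [ 0.0025 -0.0004  0.0276] axis [-0.364  0.031  0.931] err deg 3.6
 above face 0.0166 in-face off [0.0003 0.0007 0.0001]
tip [0.5437 0.01   0.0882] tip-tcp [ 0.0511 -0.0046 -0.0974] cap-tcp [ 0.0043 -0.0005  0.0238] axis [-0.36   0.031  0.933] err deg 3.8
 above face 0.0125 in-face off [-0.0002  0.0007 -0.0001]
```

```bash
echo '[[0, -0.042, 0, 0.09, 0], [0, -0.042, 0, 0.09, 0], [0, 0, 0, 0, 0], [0, 0, 0, 0, 0]]' | python3 -m creep; echo '[[0, -0.016, 0, 0.036, 0], [0, 0, 0, 0, 0], [0, 0, 0, 0, 0]]' | python3 -m creep; echo '[[0, -0.016, 0, 0.036, 0], [0, 0, 0, 0, 0], [0, 0, 0, 0, 0]]' | python3 -m creep; python3 -c "
from h import *
for i in range(4): snapshot('top');o=get_obs();print(o['wrist_force'].round(1),o['tool_pos'].round(4))"
```

```text
time: 35.3
tool_pos: [0.4961, 0.0143, 0.1746]
ee_rot: [3.142, -0.001, 3.053]
wrist_force: [-0.3, 0.2, -1.5]
width: 0.0211
finger_force: 30.0
time: 35.55
tool_pos: [0.4971, 0.0142, 0.1735]
ee_rot: [3.142, -0.0, 3.053]
wrist_force: [-0.3, -0.3, -0.7]
width: 0.021
finger_force: 30.0
time: 35.8
tool_pos: [0.4979, 0.0141, 0.1717]
ee_rot: [3.141, -0.0, 3.053]
wrist_force: [-0.5, 0.6, -1.8]
width: 0.021
finger_force: 30.0
[ 0.5  0.7 -1.4] [0.4979 0.0142 0.1718]
[-0.1 -0.2 -1.6] [0.4979 0.0141 0.1718]
[-0.5  0.7 -1.9] [0.498  0.0142 0.1718]
[-0.5 -0.  -1.5] [0.498  0.0141 0.1718]
```

```bash
cat > f.py <<'E'
from h import *
F=[]
for i in range(5): snapshot('top');o=get_obs();F.append(o['wrist_force'])
print("avg F",np.mean(F,0).round(2),o['tool_pos'].round(4))
E
for i in 1; do echo '[[0, -0.012, 0, 0.028, 0], [0, 0, 0, 0, 0], [0, 0, 0, 0, 0]]' | python3 -m creep | grep force; python3 f.py; echo '[[0, -0.012, 0, 0.028, 0], [0, 0, 0, 0, 0], [0, 0, 0, 0, 0]]' | python3 -m creep| grep force; python3 f.py; done; python3 l2.py
```

```text
wrist_force: [0.2, 0.5, -1.5]
finger_force: 30.0
avg F [-0.15  0.27 -1.22] [0.4986 0.0141 0.1704]
wrist_force: [0.7, 0.2, -1.5]
finger_force: 30.0
avg F [-0.05 -0.14 -1.09] [0.4992 0.014  0.169 ]
[0.4991, 0.014, 0.188] [ 0.   0.8 -1.1]
mark px [[343.63048661 232.65352818]]
214 . . . w . . . . . . . . . . . . . . . . . . . . . . . . . . . . . . .
215 t t t t t . . . . . . . . . . . . . . . . . . w . . . . . . . . . w w
216 # # # # # t t t t . . . . . . . t t t . . w w . . . . . . . . . w w w
217 # # # # # # # # # t . . . . . t y y t t . . . . . . . . . . . w w w w
218 # # # # # # # # # # t . . t t y y y y t t t t t . . . . . . . . w w w
219 # # # # # # # # # y y t t y y y y y y t t # # # t t t . . . . . . . .
220 # # # # # # # # # y y y y y y y y y y t # # # # # # t t t . . . . . .
221 # # # # # # # # # y y y y y y y y y y t # # # # # # # # t t t t . . .
222 # # # # # # # # # # y y y y y y y y t t # # # # # # # # # # # # t t t
223 # # # # # # # # # # y y y y y y y t . t # # # # # # # # # # # # # # t
224 # # # # # # # # # # # t t t y t t . . . t # # # # # # # # # # # # # #
225 # # # # 
[... 981 characters left out ...]
 t t t t t t t t # # # # # # # # # # # # #
239 . . . w w . t t # # # # t t t t t t t # # # # # # # # # # # # # # # #
240 . . . . . . t # # # # # t t t t t # # # # # # # # # # # # # # # # # #
241 . . . . . t # # # # # t t t t t # # # # # # # # # # # # # # # # # # #
[(262, [5, 177, 87]), (264, [5, 177, 87]), (266, [5, 180, 87]), (268, [4, 178, 88]), (270, [5, 181, 89]), (272, [5, 172, 90]), (274, [9, 116, 115]), (276, [12, 97, 139]), (278, [12, 94, 142]), (280, [12, 93, 141]), (282, [12, 93, 142]), (284, [12, 93, 142]), (286, [12, 90, 143]), (288, [13, 91, 144]), (290, [10, 105, 122]), (292, [9, 122, 89]), (294, [23, 57, 60]), (296, [22, 139, 55]), (298, [24, 241, 115]), (300, [24, 255, 134])]
```

```bash
for i in 1; do echo '[[0, -0.008, 0, 0.018, 0], [0, 0, 0, 0, 0], [0, 0, 0, 0, 0]]' | python3 -m creep >/dev/null; python3 f.py; echo '[[0, -0.008, 0, 0.018, 0], [0, 0, 0, 0, 0], [0, 0, 0, 0, 0]]' | python3 -m creep>/dev/null; python3 f.py;echo '[[0, -0.008, 0, 0.018, 0], [0, 0, 0, 0, 0], [0, 0, 0, 0, 0]]' | python3 -m creep>/dev/null; python3 f.py; done
```

```text
avg F [-0.15 -0.16 -0.79] [0.4996 0.014  0.1681]
avg F [-0.43  0.15  0.57] [0.5    0.0139 0.1673]
avg F [-0.98  0.24  1.2 ] [0.5004 0.014  0.1663]
```

```bash
echo '[[0, -0.01, 0, 0.02, 0], [0, 0, 0, 0, 0], [0, 0, 0, 0, 0]]' | python3 -m creep; python3 f.py; python3 f.py; python3 l2.py
python3 - <<'E'
from h import *
V=np.load("/tmp/v4.npy",allow_pickle=True).item();S=V["scene"]
x,y=map(int,proj(S,[.534,-.1556,.08])[0]);m=mask(S,(0,150,60),(8,255,255))
print("pin",[b for b in blobs(m) if abs(b[0][0]-x)<15 and abs(b[0][1]-y)<20],"before 403.9,256.5")
E
```

```text
time: 38.9
tool_pos: [0.5008, 0.0139, 0.1653]
ee_rot: [3.142, -0.0, 3.053]
wrist_force: [-1.7, -1.6, 0.2]
width: 0.0212
finger_force: 30.0
avg F [-1.33  0.57  1.4 ] [0.5009 0.0139 0.1654]
avg F [-1.4  -0.01  1.48] [0.5009 0.0139 0.1653]
[0.5008, 0.0139, 0.1843] [-1.1  0.4  1.2]
mark px [[343.63048661 232.65352818]]
214 . . . . . . . . . . . . . . . . . . . . . . . . . . . . . . . . . . .
215 t t t t t . . . . . . . . . . . . . . . . w . . . . . . . . . . . w w
216 # # # # # t t t t . . . . . . . . t . . . w . w . . . . . . . w w w w
217 # # # # # # # # # t . . . . . . t t t . . . . . . . . . . . . . w w w
218 # # # # # # # # # # t . . . . t t y y t t t t t . . . . . . . . w w w
219 # # # # # # # # # # t . . . t y y y y y t # # t t t . . . . . . . . .
220 # # # # # # # # # # y t t y y y y y y y t # # # # # t t t . . . . . .
221 # # # # # # # # # # y y y y y y y y y y t # # # # # # # t t t t . . .
222 # # # # # # # # # # y y y y y y y y y t t # # # # # # # # # # t t t t
223 # # # # # # # # # # y y y y y y y y y t # # # # # # # # # # # # # # t
224 # # # # # # # # # # y y y y y y y t t .
[... 1090 characters left out ...]
 # # t t t t t t t # # # # # # # # # # # # # # # #
240 . . . . . . t # # # # # t t t t t # # # # # # # # # # # # # # # # # #
241 . . . . . t # # # # # t t t t t # # # # # # # # # # # # # # # # # # #
[(262, [5, 177, 87]), (264, [5, 178, 87]), (266, [5, 177, 88]), (268, [5, 178, 87]), (270, [4, 178, 89]), (272, [5, 163, 93]), (274, [10, 107, 125]), (276, [12, 94, 142]), (278, [13, 93, 143]), (280, [12, 92, 143]), (282, [12, 92, 143]), (284, [12, 92, 143]), (286, [13, 88, 146]), (288, [13, 91, 144]), (290, [9, 113, 115]), (292, [9, 124, 90]), (294, [21, 63, 63]), (296, [22, 146, 56]), (298, [24, 243, 116]), (300, [24, 254, 135])]
pin [([403.9, 256.5], [400, 249, 9, 16, 127])] before 403.9,256.5
```

```bash
python3 -c "
from bench import *
print(close_job())"
```

```text
the job is handed in; nothing more can be done
None
```

The job is handed in. My last readings before that had the table home, the pin fully seated and released, and the gauge held about 4° off square. Its tip was in the chalk ring, pressed about 3.5 mm at 3.3 N; the hand-in gave no verdict.

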